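Lay out the clock parts round the movement

TASK

On the raised wooden board, lay out the parts for fitting a movement: stand the movement holder midway between the two wooden trays, in line with them, and put the left-hand seat bracket upright in the tray on the left and the right-hand one upright in the tray on the right, each flat on the tray floor. Set the steel bench block squarely behind the holder, on the side away from you (the line through both trays being across), leaving a gap of about 30 mm between the two, and lay the enamel dial face up and centred on top of the block. Leave the black jar and the wooden cup where they are.

Things in the scene. Friction and masses are not known exactly. Their poses are not given: they have to be found in the camera images.
- work_board: brown wooden work board on four legs that stands over the bench clutter, 325 x 385 mm (x, y), fixed; all the work lies on its flat top, which is 100 mm above the desk. Origin: below its centre, on the desk
- movement_holder: round grey-white metal holder with a brass watch movement clamped in it, 27 mm high with its small posts; its outer ring, 52 mm across, reaches only from the board to 16 mm height: grip it there. Origin: centre of the underside, z up
- left_bracket: Left-hand steel bracket, upright. From above its 6 mm foot is a J (mirrored L): long leg 48x18 mm, at one end a short leg 18 mm wide reaching 32 mm sideways from the long leg's middle line; with that end nearest you it points left. On the long leg stands a rib 10 mm thick, 40 long, top at 28 mm: grip it. Origin: underside, below the rib's middle; x along the rib, away from the short leg, which is on the +y side; z up
- right_bracket: Right-hand steel bracket, upright. From above its 6 mm foot is an L: long leg 48x18 mm, at one end a short leg 18 mm wide reaching 32 mm sideways from the long leg's middle line; with that end nearest you it points right. On the long leg stands a rib 10 mm thick, 40 long, top at 28 mm: grip it. Origin: underside, below the rib's middle; x along the rib, away from the short leg, which is on the -y side; z up
- bench_block: round grey steel bench block with a ring of small holes in its flat top, 42 mm across, 20 mm high, about 0.16 kg. Origin: centre of the underside, z up
- dial: loose white enamel watch dial on a grey felt disc, one rigid disc 36 mm across and 8 mm thick, lying face up; grip it by the rim. Origin: centre of the underside, z up
- left_tray: Left-hand one (seen from the robot) of two equal boxwood trays, 74x74 mm outside, 66x66 inside, 12 mm high, inner floor 4 mm above the board; fixed. Origin: centre of the underside; x away from the robot, y left, z up. The right-hand tray's centre lies 180 mm off along -y, so the middle of the gap is at y = -90 mm, x = 0 in this frame
- right_tray: Right-hand one (seen from the robot) of two equal boxwood trays, 74x74 mm outside, 66x66 inside, 12 mm high, inner floor 4 mm above the board; fixed. Origin: centre of the underside; x away from the robot, y left, z up. Parallel to the left-hand tray, 180 mm to the right of it, centre to centre
- ink_jar: bystander, to be left alone: black upright round jar, 32 mm across, 45 mm high. Origin: centre of the underside
- oil_cup: bystander, to be left alone: small red-brown turned wooden cup, 30 mm across, 20 mm high. Origin: centre of the underside
Not all that is in view belongs to the job. Leave any green or orange look-alike of the bench_block alone.

How it is judged:
At the end, for the whole second after the job is handed in: Upright, released, at rest: holder within 15 mm of mid-gap (along, across); each bracket on the floor of its own tray; block behind, within 15 mm of the trays' middle line, gap 15 to 45 mm; dial flat on it, centred within 10 mm; jar and cup unmoved (15 mm) (x of movement_holder in the frame of left_tray between -0.015 and 0.015 m and y of movement_holder in the frame of left_tray between -0.105 and -0.075 m and height (world z) of each of movement_holder, bench_block below 0.104 m and angle between each of movement_holder, left_bracket, right_bracket, bench_block, dial's own z axis and vertical below 0.1 rad and x of left_bracket in the frame of left_tray between -0.033 and 0.033 m and y of left_bracket in the frame of left_tray between -0.033 and 0.033 m and z of left_bracket in the frame of left_tray below 0.0075 m and x of right_bracket in the frame of right_tray between -0.033 and 0.033 m and y of right_bracket in the frame of right_tray between -0.033 and 0.033 m and z of right_bracket in the frame of right_tray below 0.0075 m and horizontal distance between bench_block and movement_holder between 0.0625 and 0.0925 m and y of bench_block in the frame of left_tray between -0.105 and -0.075 m and x of bench_block in the frame of left_tray above 0.04 m and horizontal distance between dial and bench_block below 0.01 m and height (world z) of dial between 0.1175 and 0.123 m and linear speed of each of movement_holder, left_bracket, right_bracket, bench_block, dial below 0.02 m/s and angular speed of each of movement_holder, left_bracket, right_bracket, bench_block, dial below 0.3 rad/s); the robot touches nothing.
It fails at once if the black jar or the wooden cup is shifted by more than 15 mm or tipped (distance of any of ink_jar, oil_cup from where it was at the start of the episode above 0.015 m or angle between any of ink_jar, oil_cup's own z axis and vertical above 0.5 rad).
It also fails if it takes over 86 s, if anything falls off the work surface, if the arm or the gripper's body presses on something with over 40 N, if the wrist force passes 120 N, or if a joint passes its speed limit or range.

ROBOT

A 7-joint arm with a two-finger parallel gripper is mounted at the origin on a cart in front of the work surface, level with it; the furniture and walls round the work are solid. World frame = base frame: x ahead of the robot, y to its left, z up, the work surface at z = 0. Lengths are in m, angles in rad, forces in N, time in s.
With the tool pointing down it reaches from about 0.4 to 0.85 m from the base axis. Payload 10.4 kg.
Tool frame: the origin (TCP) lies at the very end of the fingers, on their centre line; the grasp point (between the pads) lies r.hold_point_z behind it (r.hold_point_z is the distance from the TCP to the grasp point, in m); z points along the fingers, y is the direction in which the jaws open and shut (so a half turn about z gives the same grasp; the last joint's range is limited). The gripper opens to 87 mm and grips with 3 to 60 N. Pads are 19 mm wide; open, the fingers measure 117 mm over their backs; the gripper's body (75 mm by 190 mm) begins 51 mm behind the grasp point.
Start: joints at [1.079, 0.332, -0.065, 1.46, 0.022, 1.35, -0.088], TCP at [0.282, -0.558, 0.223] pointing down, gripper open.
Joint ranges: [-2.6, 2.6], [-0.5, 2.12], [-1.47, 1.34], [0.16, 2.42], [-1.27, 4.41], [0.06, 2.06], [-2.6, 2.6]. Speed limits (rad/s): [2.22, 2.22, 2.79, 2.79, 3.14, 3.14, 3.14].

INTERFACE

Orientations are given as a unit quaternion [x, y, z, w].
In Python, from bench import r gives the robot as it stands.
- The arm moves only by the tool send_rows, never from a script. Its argument "commands" is a list of rows, each a list of 7 numbers: the shift along the world's x, y, z normalised to -1 to 1, where 1 is 0.03 m, then the turn, a rotation vector about the world's x, y, z normalised to -1 to 1, where 1 is 5 degrees, then the gripper command: -1 is fully open, 1 is shut, values between are in proportion. In form: [[tx, ty, tz, ax, ay, az, jaw], ...]. A call has 1 to 10 rows; each row shifts and turns the pose as measured when the row begins; what a row does not reach is not made up. A row lasts 1/12 s, in which the tool goes at most 41.7 mm and 7.16 degrees, less where a joint would pass 70% of its speed; a pose out of reach is approached as far as the arm can. A call with a number of a shift or a turn outside -1 to 1 is refused whole. A call with a gripper value outside its range is refused whole. The fingers move at their own pace and stop on an object; "grip_force" is the grip in N (left out, the last holds). Time passes only in rows, so rows that do not move let the fingers close. It gives the time, the measured TCP pose, the force and the opening at its end, in the units of the state.
- r.read_state(): the state, without advancing time (a new reading comes with each control period).
- r.camera(name): name is "side" or "top"; returns the picture (480x640x3 uint8, blue, green, red); there is no depth.
- r.calibration(name): a dict with "K" (3x3 intrinsics, pixels), "dist" ([k1, k2, p1, p2, k3] as OpenCV has them; the pictures are not rectified), "R" (3x3) and "t" (3): a world point X has camera coordinates R X + t. Camera axes: x right, y down, z forward; pixel columns grow to the right and rows downward; lengths in m; the calibration is good to about 2 mm. A picture is of the moment at which its call begins. calibration takes no time and is no camera call.
- r.close_job(): hands the job in, once; it reports no verdict.
The state is a dict: "time": time; "joint_positions": joint angles; "joint_vel": joint speeds; "joint_torque": joint torques, N m; "ee_pos": TCP position; "eef_rot": TCP orientation; "ft_force": force on the tool from outside, world axes, zero at the start; "torque": the same for the moment, N m; "width": finger opening in m.
Only numpy, scipy, OpenCV 4.12 (cv2) and the standard library are available. Lean on these libraries where they do the work, as an engineer would, in place of code of your own. Each camera call takes 0.05 s, during which the arm holds its last target.

## Working session

There is one attempt and no reset: what is moved stays moved. The work goes in short steps, Python scripts to look and compute and a tool call to move; the robot and the scene stay as the last step left them, time stands still between calls to the robot, and variables do not carry over. Pictures are saved under pics/ and viewed, and the job is handed in when it is done.

Besides the shell and the picture viewer there is one more tool, called after "Request:" as name([rows], argument=value, ...), one row to a line, values as JSON. send_rows: Moves the arm, as the interface text tells. Scaled input: -1 to 1 covers 0.03 m each way for a shift and 5 degrees each way for a turn. Its arguments: {"type":"object","properties":{"commands":{"type":"array"},"grip_force":{"type":"number"}},"required":["commands"]}

```bash
ls; mkdir -p pics
python3 - <<'E'
from bench import r
import cv2
s=r.read_state()
print(s, r.hold_point_z)
for n in("top","side"):
    cv2.imwrite(f"pics/{n}0.png",r.camera(n)); print(n,r.calibration(n))
E
```

```text
pics
{'time': 0.0, 'joint_positions': array([ 1.07940448,  0.33285813, -0.06470105,  1.46096294,  0.02162205,
        1.34989457, -0.08849625]), 'joint_vel': array([-4.99568974e-04, -5.06642457e-06,  7.24459480e-04, -4.09622782e-04,
       -3.23294681e-05,  9.29379137e-04,  2.14497517e-03]), 'joint_torque': array([-8.04805622e-04, -6.23259616e+01,  2.40376359e-02, -3.89904177e+01,
       -6.14359835e-02,  3.95519729e-02,  1.06567563e-04]), 'ee_pos': array([ 0.28218992, -0.55722513,  0.22175221]), 'eef_rot': array([ 9.72650968e-01,  2.32270502e-01, -2.08352232e-04, -6.82261537e-04]), 'ft_force': array([ 0.73004075, -0.84067633,  0.14967707]), 'torque': array([ 0.00742534, -0.05131104, -0.0439862 ]), 'width': 0.08713935985573519} 0.0187
top {'K': array([[484.69777144,   0.        , 317.00398846],
       [  0.        , 484.69777144, 241.93523562],
       [  0.        ,   0.        ,   1.        ]]), 'dist': array([0.04378722, 0.        , 0.        , 0.        , 0.        ]), 'R': array([[ 0.00354674, -0.99996134, -0.00804547],
       [-0.9807554 , -0.00190783, -0.19523117],
       [ 0.19520828,  0.00858308, -0.98072425]]), 't': array([-0.03115958,  0.51405226,  0.87803802])}
side {'K': array([[458.88009139,   0.        , 322.7384802 ],
       [  0.        , 458.88009139, 238.41221778],
       [  0.        ,   0.        ,   1.        ]]), 'dist': array([-0.06125199,  0.        ,  0.        ,  0.        ,  0.        ]), 'R': array([[-0.67582714,  0.73697261,  0.01135997],
       [ 0.54142669,  0.50684524, -0.67079434],
       [-0.5001148 , -0.44719044, -0.7415564 ]]), 't': array([ 0.34362872, -0.22261948,  1.39390403])}
```

View pics/top0.png

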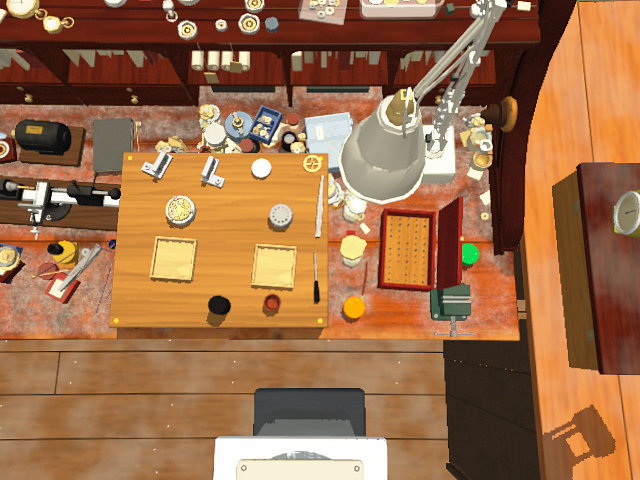

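View pics/side0.png

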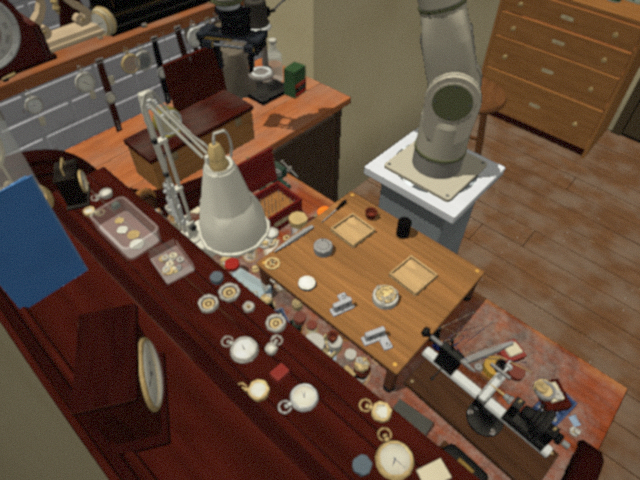

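```bash
cat > h.py <<'E'
import numpy as np,cv2
from bench import r
def pix2w(n,u,v,z):
    c=r.calibration(n);p=cv2.undistortPoints(np.array([[[u,v]]],float),c["K"],c["dist"])[0,0]
    d=c["R"].T@np.array([p[0],p[1],1]);o=-c["R"].T@c["t"]
    return o+d*(z-o[2])/d[2]
def w2pix(n,X):
    c=r.calibration(n);return cv2.projectPoints(np.array([X],float),cv2.Rodrigues(c["R"])[0],c["t"],c["K"],c["dist"])[0][0,0]
def crop(n,img,x0,y0,x1,y1,f,name):
    cv2.imwrite(name,cv2.resize(img[y0:y1,x0:x1],None,fx=f,fy=f,interpolation=cv2.INTER_CUBIC))
E
python3 - <<'E'
from h import *
t=cv2.imread("pics/top0.png");s=cv2.imread("pics/side0.png")
crop("top",t,110,145,240,245,6,"pics/t_a.png")
crop("top",t,220,145,350,245,6,"pics/t_b.png")
crop("top",t,140,225,340,335,4,"pics/t_c.png")
crop("side",s,250,185,490,385,3.3,"pics/s_a.png")
E
```

```text
(no output)
```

View pics/t_a.png

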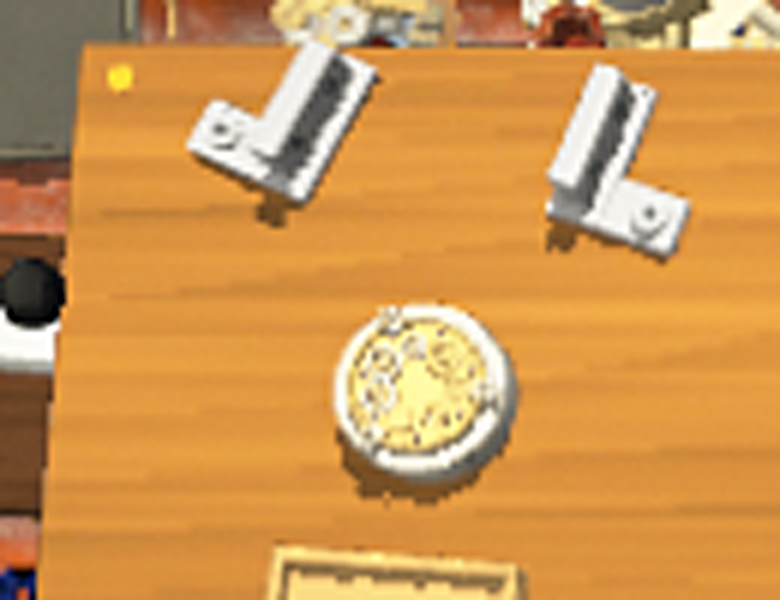

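View pics/t_b.png

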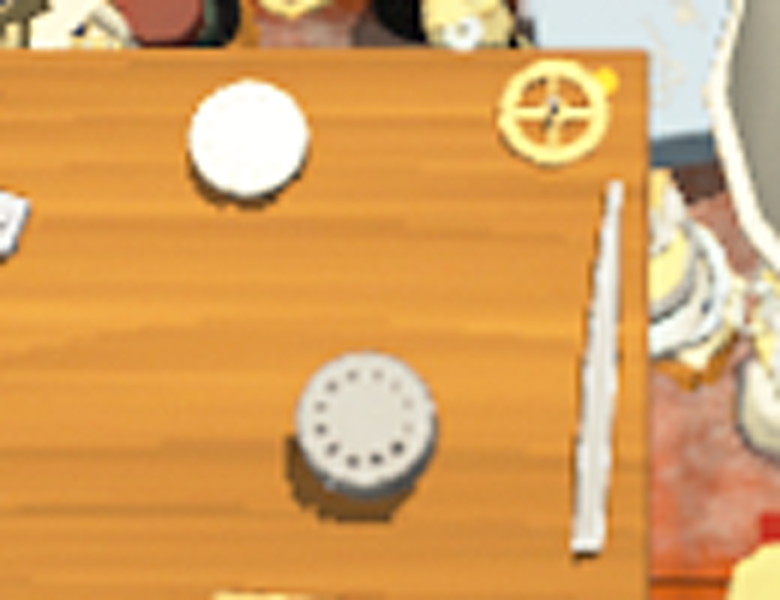

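View pics/t_c.png

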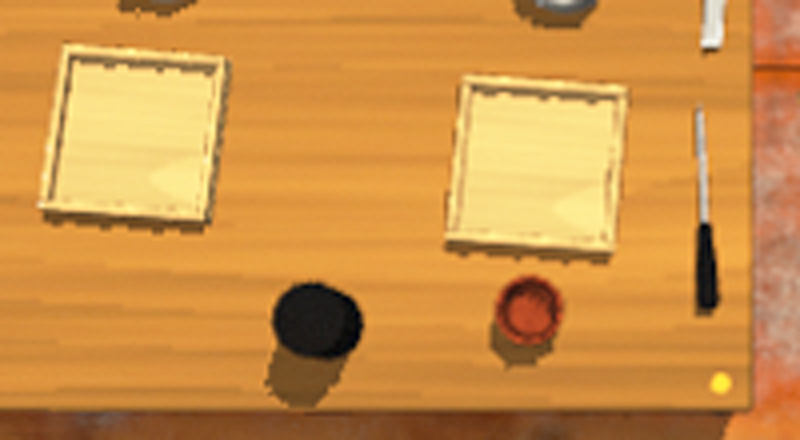

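View pics/s_a.png

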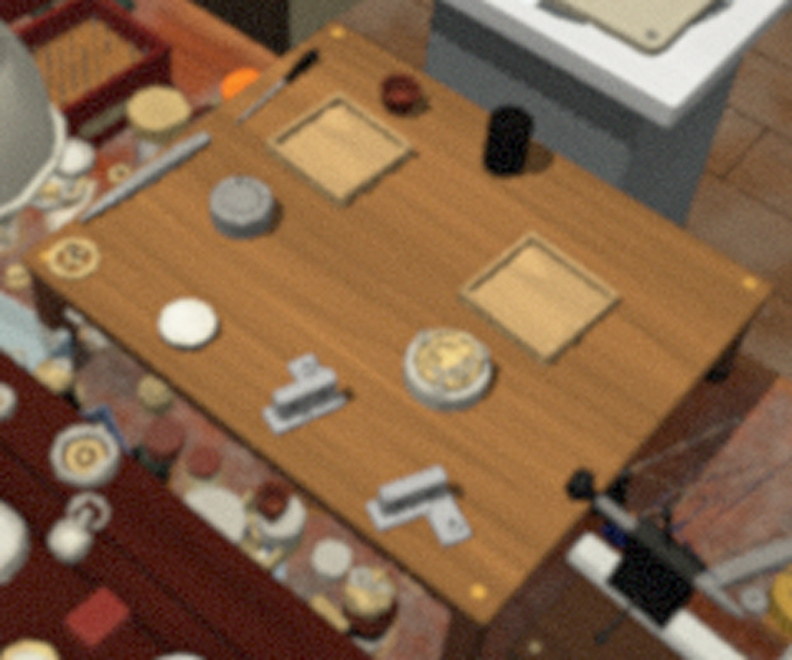

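```bash
cat > fit.py <<'E'
from h import *
from scipy.optimize import least_squares
def T(x,y,a,P):
    P=np.array(P,float);c,s=np.cos(a),np.sin(a)
    return np.c_[x+c*P[:,0]-s*P[:,1],y+s*P[:,0]+c*P[:,1],P[:,2]]
def proj(n,P):return np.array([w2pix(n,p) for p in P])
E
python3 - <<'E'
from fit import *
c=r.calibration("top");print("cam",-c["R"].T@c["t"])
f=lambda u,v,x0,y0,k:np.array([x0+u/k,y0+v/k])
A=lambda u,v:f(u,v,110,145,6);B=lambda u,v:f(u,v,220,145,6);C=lambda u,v:f(u,v,140,225,4)
tr=np.array([C(*p) for p in[(65,44),(230,58),(40,210),(208,222),(464,75),(628,87),(446,240),(613,252)]])
h=.037;q=[(h,h,.112),(h,-h,.112),(-h,h,.112),(-h,-h,.112)]
M=q+[(x,y-.18,z) for x,y,z in q]
s=least_squares(lambda p:(proj("top",T(*p,M))-tr).ravel(),[.5,.1,0]);print("tray",s.x,s.fun.round(1))
tx,ty,ta=s.x
print("right tray",T(*s.x,[(0,-.18,0)]),"holder tgt",T(*s.x,[(0,-.09,0)]),"block tgt",T(*s.x,[(.077,-.09,0)]))
print("holder",pix2w("top",*A(424,390),.116))
print("block",pix2w("top",*B(366,421),.120))
print("dial",pix2w("top",*B(249,138),.108))
print("jar",pix2w("top",*C(312,320),.145),"cup",pix2w("top",*C(529,311),.12))
g=lambda sg:[(.024,-sg*.009,.106),(-.024,-sg*.009,.106),(-.024,sg*.032,.106),(-.006,sg*.032,.106)]
L=np.array([A(*p) for p in[(378,72),(300,203),(187,148),(218,100)]])
R=np.array([A(*p) for p in[(658,88),(548,212),(668,258),(690,202)]])
# right outer: long-leg far outer corner hidden by rib; use far inner corner
gr=[(.024,-.009,.106),(-.024,.009,.106),(-.024,-.032,.106),(-.006,-.032,.106)]
for nm,m,d in(("left",g(1),L),("right",gr,R)):
    s=least_squares(lambda p:(proj("top",T(*p,m))-d).ravel(),[.7,.2,-.5]);print(nm,s.x,s.fun.round(1))
    sg=1 if nm=="left" else -1
    rib=T(*s.x,[(.02,.005,.128),(.02,-.005,.128),(-.02,-.005,.128),(-.02,.005,.128)])
    ft=T(*s.x,[(.024,-sg*.009,.106),(-.024,-sg*.009,.106),(-.024,sg*.032,.106),(-.006,sg*.032,.106),(-.006,sg*.009,.106),(.024,sg*.009,.106)])
    for n in("top","side"):
        im=cv2.imread(f"pics/{n}0.png") if nm=="left" else im_[n]
        im=cv2.resize(im,None,fx=6,fy=6,interpolation=cv2.INTER_CUBIC) if nm=="left" else im
        for k,col in((rib,(0,0,255)),(ft,(255,0,0))):
            cv2.polylines(im,[((proj(n,k)+.5)*6).astype(np.int32)],True,col,1)
        if nm=="left":
            im_=globals().setdefault("im_",{})
        im_[n]=im
cv2.imwrite("pics/ov_t.png",im_["top"][870:1320,690:1470]);
u,v=(w2pix("side",[.72,.2,.1])*6).astype(int);cv2.imwrite("pics/ov_s.png",im_["side"][v-350:v+200,u-400:u+350])
E
```

```text
cam [ 0.33286976 -0.03771392  0.96122152]
tray [ 0.47216878  0.22373005 -0.07446653] [-0.5  0.2 -0.4 -0.2 -0.3 -0.2 -0.3 -0.1  0.2 -0.   0.4  0.1  0.3 -0.
  0.6  0.2]
right tray [[0.45877719 0.04422889 0.        ]] holder tgt [[0.46547299 0.13397947 0.        ]] block tgt [[0.54225959 0.12825084 0.        ]]
holder [0.55921814 0.21521182 0.116     ]
block [0.54903461 0.03426233 0.12      ]
dial [0.64195424 0.07292735 0.108     ]
jar [0.38748104 0.13461705 0.145     ] cup [0.39313296 0.04651812 0.12      ]
left [ 0.64599633  0.25616033 -0.45743016] [ 0.3  0.   0.4  0.3 -0.2 -0.  -0.5 -0.3]
right [ 0.63817394  0.1677315  -0.34415668] [ 0.1  0.5 -0.5 -0.1  0.2 -0.5  0.2  0.1]
```

View pics/ov_t.png

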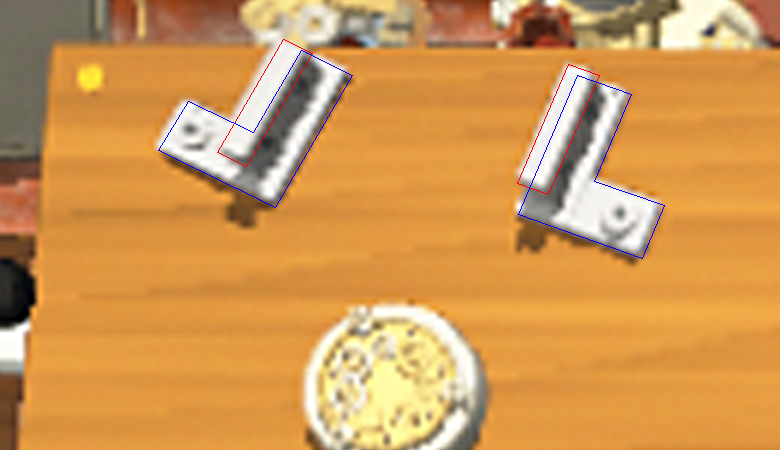

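View pics/ov_s.png

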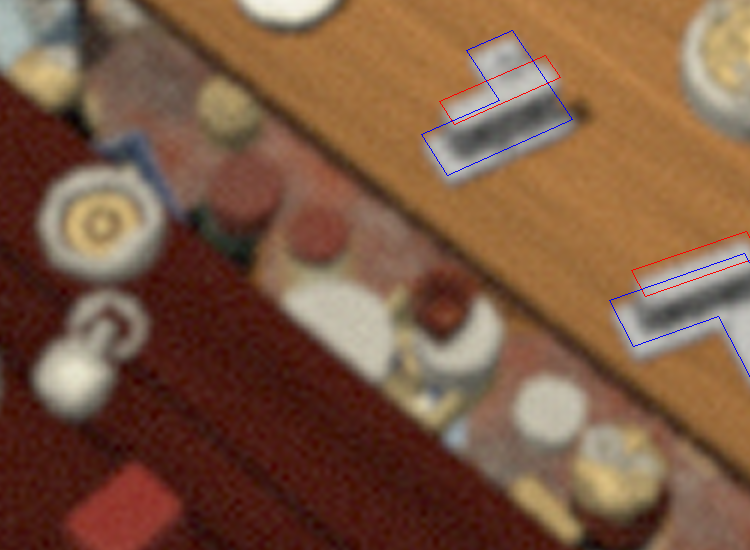

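Run:
```python
from h import *
for row in(20,45,52,100):
  for z in(0,.1,.2,.3,.4):
    X=pix2w("top",200,row,z); print(row,z,X[:2].round(3),[w2pix("side",[X[0],y,z]).round(0).tolist() for y in(.0,.2)])
# lamp rim near points
for (u,v) in((340,160),(382,200),(423,170)):
  print([ (z,pix2w("top",u,v,z)[:2].round(3).tolist(),w2pix("side",pix2w("top",u,v,z)).round(0).tolist()) for z in(.15,.2,.25,.3,.35,.4)])
```

```text
20 0 [1.022 0.23 ] [[146.0, 407.0], [210.0, 483.0]]
20 0.1 [0.95  0.202] [[163.0, 359.0], [233.0, 434.0]]
20 0.2 [0.879 0.174] [[183.0, 306.0], [259.0, 378.0]]
20 0.3 [0.807 0.147] [[205.0, 246.0], [288.0, 316.0]]
20 0.4 [0.735 0.119] [[230.0, 180.0], [322.0, 245.0]]
45 0 [0.962 0.228] [[171.0, 386.0], [236.0, 457.0]]
45 0.1 [0.896 0.2  ] [[186.0, 341.0], [257.0, 411.0]]
45 0.2 [0.831 0.172] [[204.0, 290.0], [281.0, 358.0]]
45 0.3 [0.766 0.145] [[224.0, 233.0], [308.0, 299.0]]
45 0.4 [0.7   0.117] [[246.0, 170.0], [338.0, 231.0]]
52 0 [0.945 0.227] [[178.0, 381.0], [242.0, 451.0]]
52 0.1 [0.881 0.199] [[193.0, 336.0], [263.0, 405.0]]
52 0.2 [0.818 0.172] [[210.0, 285.0], [286.0, 353.0]]
52 0.3 [0.754 0.144] [[229.0, 229.0], [313.0, 294.0]]
52 0.4 [0.69  0.117] [[251.0, 167.0], [343.0, 227.0]]
100 0 [0.833 0.222] [[220.0, 345.0], [286.0, 407.0]]
100 0.1 [0.781 0.195] [[233.0, 304.0], [303.0, 366.0]]
100 0.2 [0.729 0.168] [[246.0, 258.0], [323.0, 319.0]]
100 0.3 [0.677 0.141] [[262.0, 207.0], [346.0, 266.0]]
100 0.4 [0.625 0.114] [[279.0, 149.0], [371.0, 205.0]]
[(0.15, [0.642, -0.071], [258.0, 233.0]), (0.2, [0.623, -0.069], [263.0, 213.0]), (0.25, [0.604, -0.067], [269.0, 191.0]), (0.3, [0.585, -0.065], [275.0, 168.0]), (0.35, [0.566, -0.063], [281.0, 143.0]), (0.4, [0.547, -0.06], [287.0, 117.0])]
[(0.15, [0.569, -0.143], [260.0, 201.0]), (0.2, [0.554, -0.136], [265.0, 182.0]), (0.25, [0.54, -0.13], [270.0, 163.0]), (0.3, [0.525, -0.124], [276.0, 142.0]), (0.35, [0.511, -0.117], [282.0, 121.0]), (0.4, [0.496, -0.111], [288.0, 97.0])]
[(0.15, [0.623, -0.216], [222.0, 198.0]), (0.2, [0.605, -0.205], [228.0, 180.0]), (0.25, [0.587, -0.194], [235.0, 161.0]), (0.3, [0.569, -0.183], [241.0, 140.0]), (0.35, [0.552, -0.172], [249.0, 118.0]), (0.4, [0.534, -0.161], [257.0, 95.0])]
```

Run:
```python
from h import *
t=cv2.imread("pics/top0.png");s=cv2.imread("pics/side0.png")
crop("side",s,120,80,320,280,3,"pics/s_l.png")
```

```text
(no output)
```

View pics/s_l.png

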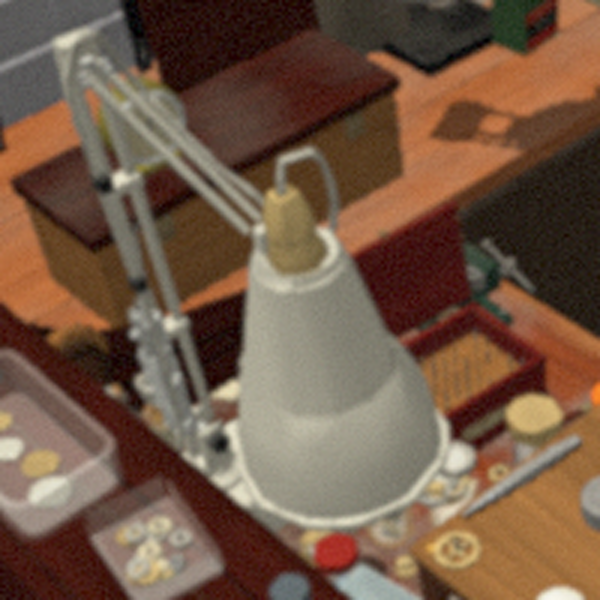

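Request:
send_rows([
  [0.3,0.97,0.1,0,0,0,-1],
  [0.3,0.97,0.1,0,0,0,-1],
  [0.3,0.97,0.1,0,0,0,-1],
  [0.3,0.97,0.1,0,0,0,-1],
  [0.3,0.97,0.1,0,0,0,-1],
  [0.3,0.97,0.1,0,0,0,-1],
  [0.3,0.97,0.1,0,0,0,-1],
  [0.3,0.97,0.1,0,0,0,-1],
], grip_force=20)

```text
time: 0.77
ee_pos: [0.3492, -0.3187, 0.2407]
eef_rot: [0.974, 0.227, -0.004, -0.004]
ft_force: [0.7, -0.2, 1.2]
width: 0.0867
```

Request:
send_rows([
  [0.17,1,0,0,0,0,-1],
  [0.17,1,0,0,0,0,-1],
  [0.17,1,0,0,0,0,-1],
  [0.17,1,0,0,0,0,-1],
  [0.17,1,0,0,0,0,-1],
  [0.17,1,0,0,0,0,-1],
  [0.2,1,0,0,0,1,-1],
  [0.2,1,0,0,0,1,-1],
  [0.2,1,0,0,0,1,-1],
  [0.2,1,0,0,0,1,-1],
])

```text
time: 1.6
ee_pos: [0.4025, -0.003, 0.2394]
eef_rot: [0.918, 0.397, -0.005, -0.002]
ft_force: [0.3, 0.1, -0.0]
width: 0.0871
```

Request:
send_rows([
  [0.52,0.73,0,0,0,1,-1],
  [0.52,0.73,0,0,0,1,-1],
  [0.52,0.73,0,0,0,1,-1],
  [0.52,0.73,0,0,0,1,-1],
  [0.52,0.73,0,0,0,1,-1],
  [0.52,0.73,0,0,0,1,-1],
  [0.52,0.73,0,0,0,1,-1],
  [0.52,0.73,0,0,0,1,-1],
  [0.52,0.73,0,0,0,1,-1],
  [0.52,0.73,0,0,0,1,-1],
])

```text
time: 2.43
ee_pos: [0.5615, 0.2289, 0.2375]
eef_rot: [0.647, 0.762, -0.006, 0.002]
ft_force: [0.5, -0.5, 0.4]
width: 0.0869
```

Request:
send_rows([
  [0,0,-0.4,0,0,1,-1],
  [0,0,-0.4,0,0,1,-1],
  [0,0,-0.4,0,0,1,-1],
  [0,0,-0.4,0,0,1,-1],
  [0,0,-0.4,0,0,1,-1],
  [0,0,-0.4,0,0,1,-1],
  [0,0,-0.4,0,0,1,-1],
  [0,0,-0.4,0,0,0.6,-1],
  [0,0,0,0,0,0,-1],
])

```text
time: 3.18
ee_pos: [0.5607, 0.2355, 0.1323]
eef_rot: [0.342, 0.94, -0.006, -0.002]
ft_force: [-0.4, -0.5, -0.5]
width: 0.0868
```

```bash
cat > st.py <<'E'
from h import *
import sys
from scipy.spatial.transform import Rotation as Ro
s=r.read_state();R=Ro.from_quat(s["eef_rot"]).as_matrix()
y=R[:,1];print("t",s["time"],"p",s["ee_pos"].round(4),"jaw",round(np.degrees(np.arctan2(y[1],y[0]))%180,1),"tilt z",R[:,2].round(3),"j",s["joint_positions"].round(2),"w",round(s["width"],4))
# rotation vector to vertical
zc=np.cross(R[:,2],[0,0,-1]);print("tilt fix (units of 5deg)",(np.degrees(zc)/5).round(2))
E
python3 st.py
```

```text
t 3.1833 p [0.5607 0.2355 0.1323] jaw 50.0 tilt z [-0.008 -0.01  -1.   ] j [ 0.22  0.53 -0.93  1.57  0.44  1.27  0.09] w 0.0868
tilt fix (units of 5deg) [ 0.12 -0.09  0.  ]
```

Request:
send_rows([
  [-0.05,-0.34,0,0.12,-0.09,0,-1],
  [0,-0.33,0,0,0,0,-1],
  [0,0,0,0,0,0,-1],
])

```text
time: 3.43
ee_pos: [0.5584, 0.2149, 0.1319]
eef_rot: [0.343, 0.939, -0.0, -0.001]
ft_force: [0.3, -0.2, 0.3]
width: 0.0874
```

```bash
python3 st.py
python3 - <<'E'
from h import *
t=r.camera("top");s=r.camera("side")
crop("top",t,110,145,240,245,6,"pics/t1.png")
crop("side",s,310,210,450,350,4,"pics/s1.png")
E
```

```text
t 3.4333 p [0.5584 0.2149 0.1319] jaw 49.8 tilt z [-0.003  0.001 -1.   ] j [ 0.27  0.51 -0.94  1.61  0.42  1.25  0.13] w 0.0874
tilt fix (units of 5deg) [-0.01 -0.03 -0.  ]
```

View pics/t1.png

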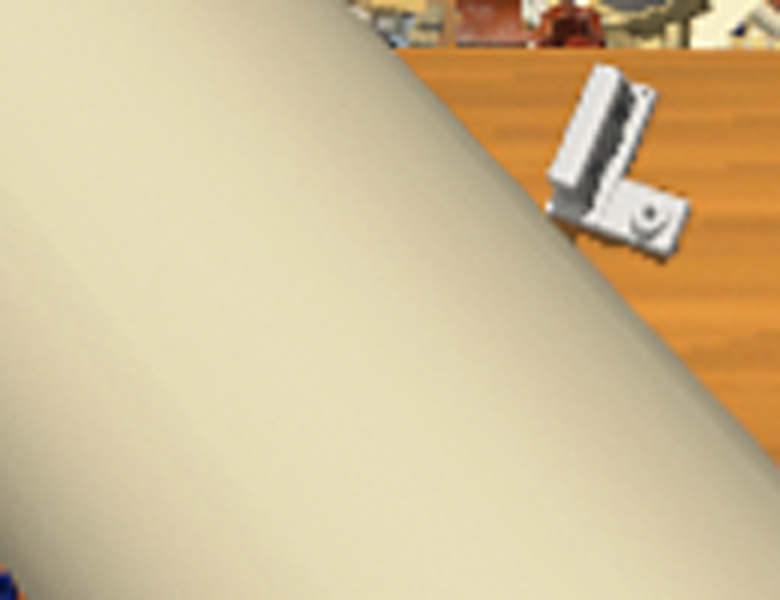

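View pics/s1.png

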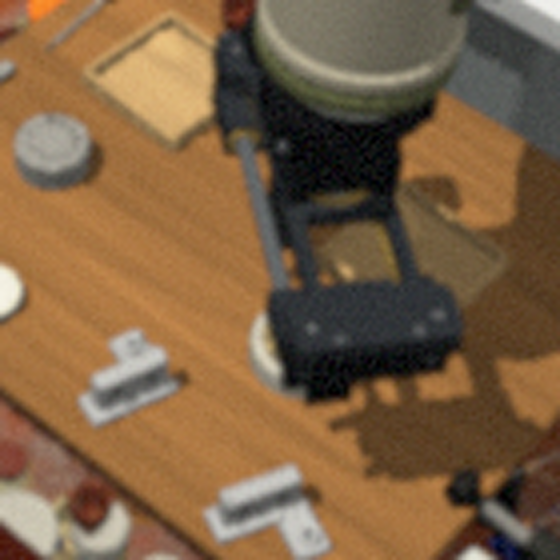

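Request:
send_rows([
  [0.02,0,-0.45,0,0,0,-1],
  [0,0,-0.4,0,0,0,-1],
  [0,0,0,0,0,0,-1],
  [0,0,-0.05,0,0,0,0],
  [0,0,0,0,0,0,0.3],
  [0,0,0,0,0,0,1],
  [0,0,0,0,0,0,1],
  [0,0,0,0,0,0,1],
], grip_force=20)

```text
time: 4.2
ee_pos: [0.5587, 0.2193, 0.1034]
eef_rot: [0.342, 0.94, 0.001, -0.001]
ft_force: [-0.2, -0.1, -0.0]
width: 0.0612
```

```bash
python3 st.py
```

```text
t 4.2 p [0.5587 0.2193 0.1034] jaw 50.0 tilt z [-0.002  0.003 -1.   ] j [ 0.26  0.54 -0.92  1.63  0.45  1.2   0.11] w 0.0612
tilt fix (units of 5deg) [-0.03 -0.02 -0.  ]
```

Request:
send_rows([
  [0,-0.12,0.0,0,0,0,1],
  [0,0,0,0,0,0,1],
  [0,0,0,0,0,0,1],
  [0,0,0,0,0,0,1],
])

```text
time: 4.53
ee_pos: [0.559, 0.2152, 0.1039]
eef_rot: [0.343, 0.94, 0.001, -0.001]
ft_force: [0.2, -0.9, -1.4]
width: 0.0511
```

Request:
send_rows([
  [0,0,0.5,0,0,0,1],
  [0,0,0.5,0,0,0,1],
  [-0.6,-0.5,0,0,0,0,1],
  [-0.8,-0.7,0,0,0,0,1],
  [-0.8,-0.7,0,0,0,0,1],
  [-0.6,-0.5,0,0,0,0,1],
  [-0.2,-0.2,0,0,0,0,1],
  [0,0,0,0,0,0,1],
])

```text
time: 5.2
ee_pos: [0.4652, 0.1368, 0.1404]
eef_rot: [0.341, 0.94, 0.001, -0.0]
ft_force: [1.3, 0.2, -0.8]
width: 0.0511
```

```bash
python3 st.py
```

```text
t 5.2 p [0.4652 0.1368 0.1404] jaw 50.1 tilt z [ 0.     0.002 -1.   ] j [ 0.59  0.22 -1.05  1.88  0.21  1.15  0.33] w 0.0511
tilt fix (units of 5deg) [-0.03  0.    0.  ]
```

Request:
send_rows([
  [0,-0.1,-0.5,0,0,0,1],
  [0,0,-0.4,0,0,0,1],
  [0,0,-0.15,0,0,0,1],
  [0,0,0,0,0,0,1],
])

```text
time: 5.53
ee_pos: [0.4677, 0.135, 0.111]
eef_rot: [0.342, 0.94, 0.002, 0.002]
ft_force: [-0.2, 0.6, -0.3]
width: 0.051
```

Request:
send_rows([
  [-0.07,0,-0.2,0,0,0,1],
  [0,0,-0.05,0,0,0,1],
  [0,0,0,0,0,0,1],
])

```text
time: 5.78
ee_pos: [0.466, 0.1369, 0.1036]
eef_rot: [0.34, 0.94, 0.002, 0.002]
ft_force: [0.4, -2.4, 3.2]
width: 0.0509
```

Request:
send_rows([
  [0,0,0,0,0,0,-0.4],
  [0,0,0,0,0,0,-0.4],
  [0,0,0,0,0,0,-0.4],
  [0,0,0.3,0,0,0,-0.4],
  [0,0,0.7,0,0,0,-0.4],
  [0,0,0.7,0,0,0,-0.4],
])

```text
time: 6.28
ee_pos: [0.4643, 0.1379, 0.1548]
eef_rot: [0.34, 0.941, 0.002, -0.001]
ft_force: [1.1, 0.8, 0.3]
width: 0.0606
```

Request:
send_rows([
  [0.6,0.4,0.2,0,0,0.7,-0.2],
  [0.9,0.58,0,0,0,0.7,-0.2],
  [0.9,0.58,0,0,0,0.7,-0.2],
  [0.9,0.58,0,0,0,0.6,-0.2],
  [0.9,0.58,0,0,0,0,-0.2],
  [0.9,0.58,0,0,0,0,-0.2],
  [0.6,0.4,0,0,0,0,-0.2],
  [0.1,0.0,0,0,0,0,-0.2],
  [0,0,0,0,0,0,-0.2],
])

```text
time: 7.03
ee_pos: [0.65, 0.2514, 0.1717]
eef_rot: [0.226, 0.974, 0.003, 0.005]
ft_force: [-0.2, 0.1, -0.4]
width: 0.0522
```

```bash
python3 st.py
python3 - <<'E'
from h import *
t=r.camera("top");s=r.camera("side")
cv2.imwrite("pics/t2.png",t)
crop("side",s,310,210,450,350,4,"pics/s2.png")
E
```

```text
t 7.0333 p [0.65   0.2514 0.1717] jaw 63.9 tilt z [ 0.011  0.003 -1.   ] j [ 0.14  0.68 -0.93  1.29  0.54  1.42  0.37] w 0.0522
tilt fix (units of 5deg) [-0.04  0.12  0.  ]
```

View pics/t2.png

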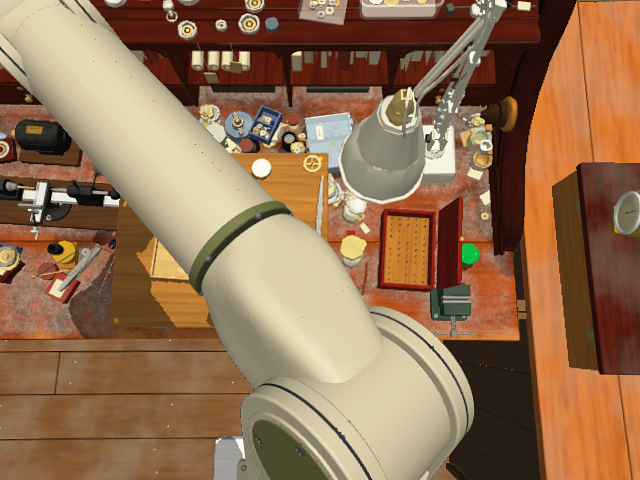

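View pics/s2.png

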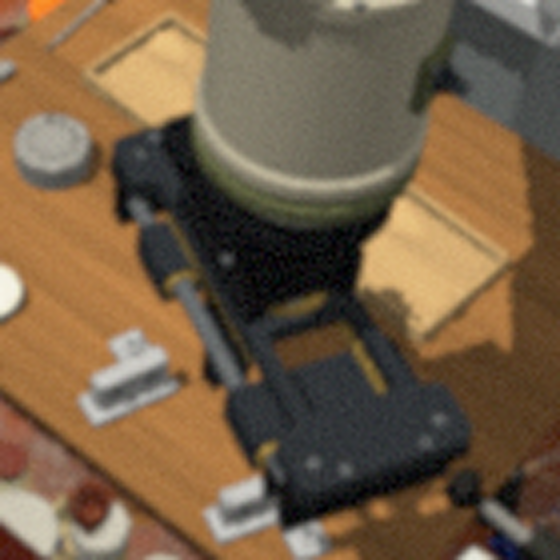

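Request:
send_rows([
  [-0.1,0.15,0,-0.04,0.12,0,-0.1],
  [0,0,-0.5,0,0,0,-0.1],
  [0,0,-0.5,0,0,0,-0.1],
  [0,0,0,0,0,0,-0.1],
])

```text
time: 7.47
ee_pos: [0.6443, 0.2533, 0.1422]
eef_rot: [0.227, 0.974, -0.001, 0.001]
ft_force: [0.0, 0.2, -0.7]
width: 0.0484
```

```bash
python3 st.py
python3 - <<'E'
from h import *
s=r.camera("side")
crop("side",s,310,250,430,350,6,"pics/s3.png")
E
```

```text
t 7.4667 p [0.6443 0.2533 0.1422] jaw 63.8 tilt z [ 0.002 -0.002 -1.   ] j [ 0.14  0.7  -0.92  1.32  0.55  1.38  0.35] w 0.0484
tilt fix (units of 5deg) [0.03 0.02 0.  ]
```

View pics/s3.png

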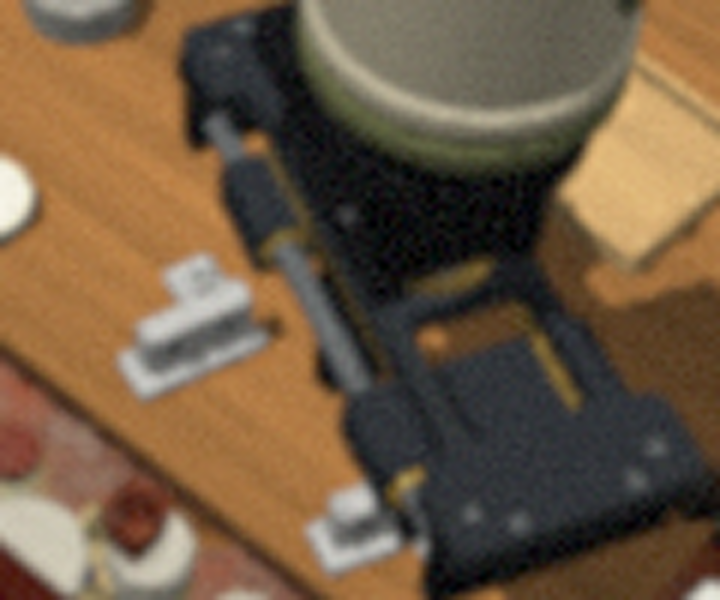

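Request:
send_rows([
  [0.08,0.09,-0.3,0,0,0,-0.1],
  [0,0,-0.5,0,0,0,-0.1],
  [0,0,-0.15,0,0,0,-0.1],
  [0,0,0,0,0,0,-0.1],
])

```text
time: 7.85
ee_pos: [0.6472, 0.2555, 0.1123]
eef_rot: [0.227, 0.974, -0.001, 0.002]
ft_force: [0.3, 0.3, -0.1]
width: 0.0479
```

Request:
send_rows([
  [0,0,-0.1,0,0,0,1],
  [0,0,0,0,0,0,1],
  [0,0,0,0,0,0,1],
  [0,0,0,0,0,0,1],
  [0,0,0,0,0,0,1],
  [0,0,0,0,0,0,1],
  [0,0,0,0,0,0,1],
], grip_force=25)

```text
time: 8.43
ee_pos: [0.6475, 0.2558, 0.1095]
eef_rot: [0.227, 0.974, -0.001, 0.002]
ft_force: [0.1, -0.0, 0.4]
width: 0.01
```

```bash
python3 st.py
python3 - <<'E'
from h import *
s=r.camera("side")
crop("side",s,310,250,430,350,6,"pics/s4.png")
E
```

```text
t 8.4333 p [0.6475 0.2558 0.1095] jaw 63.7 tilt z [ 0.003 -0.002 -1.   ] j [ 0.13  0.73 -0.9   1.35  0.58  1.33  0.33] w 0.01
tilt fix (units of 5deg) [0.02 0.04 0.  ]
```

View pics/s4.png

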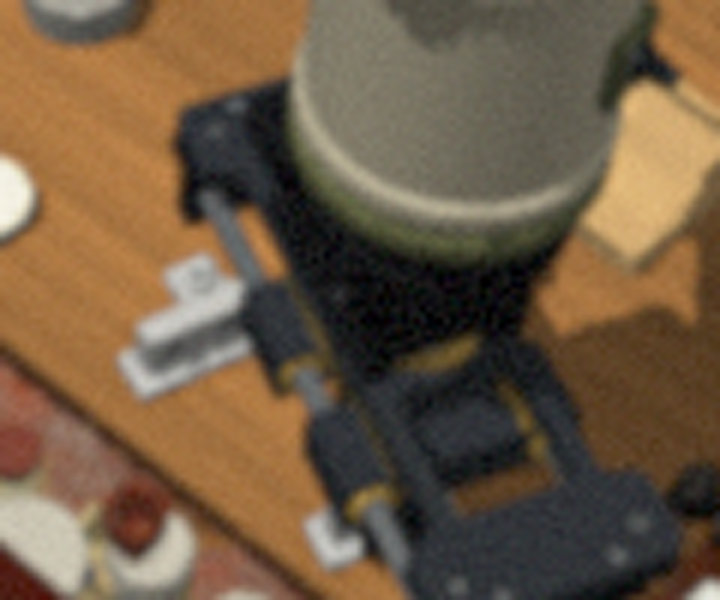

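Request:
send_rows([
  [0,0,0.5,0,0,0,1],
  [-0.2,-0.05,0.7,0,0,0.4,1],
  [-0.8,-0.2,0.1,0,0,0.6,1],
  [-0.9,-0.2,0,0,0,0.7,1],
  [-0.9,-0.2,0,0,0,0.7,1],
  [-0.9,-0.2,0,0,0,0.7,1],
  [-0.9,-0.2,0,0,0,0.7,1],
  [-0.9,-0.2,0,0,0,0.6,1],
  [-0.3,-0.1,0,0,0,0,1],
  [0,0,0,0,0,0,1],
])

```text
time: 9.32
ee_pos: [0.4665, 0.215, 0.1572]
eef_rot: [0.027, 1.0, -0.003, 0.005]
ft_force: [0.5, -0.9, 0.2]
width: 0.0097
```

```bash
python3 st.py
```

```text
t 9.3167 p [0.4665 0.215  0.1572] jaw 86.9 tilt z [ 0.009 -0.005 -1.   ] j [ 0.52  0.36 -1.21  1.8   0.36  1.23  0.72] w 0.0097
tilt fix (units of 5deg) [0.06 0.1  0.  ]
```

Request:
send_rows([
  [0.2,0,-0.3,0.06,0.1,-0.2,1],
  [0,0,-0.5,0,0,0,1],
  [0,0,-0.3,0,0,0,1],
  [0,0,0,0,0,0,1],
])

```text
time: 9.65
ee_pos: [0.4761, 0.2151, 0.1231]
eef_rot: [0.038, 0.999, 0.0, 0.002]
ft_force: [0.6, -0.5, -0.8]
width: 0.0101
```

```bash
python3 st.py
python3 - <<'E'
from h import *
s=r.camera("side")
crop("side",s,330,200,450,300,6,"pics/s5.png")
E
```

```text
t 9.65 p [0.4761 0.2151 0.1231] jaw 85.6 tilt z [ 0.004  0.    -1.   ] j [ 0.46  0.42 -1.16  1.81  0.42  1.18  0.67] w 0.0101
tilt fix (units of 5deg) [-0.    0.04  0.  ]
```

View pics/s5.png

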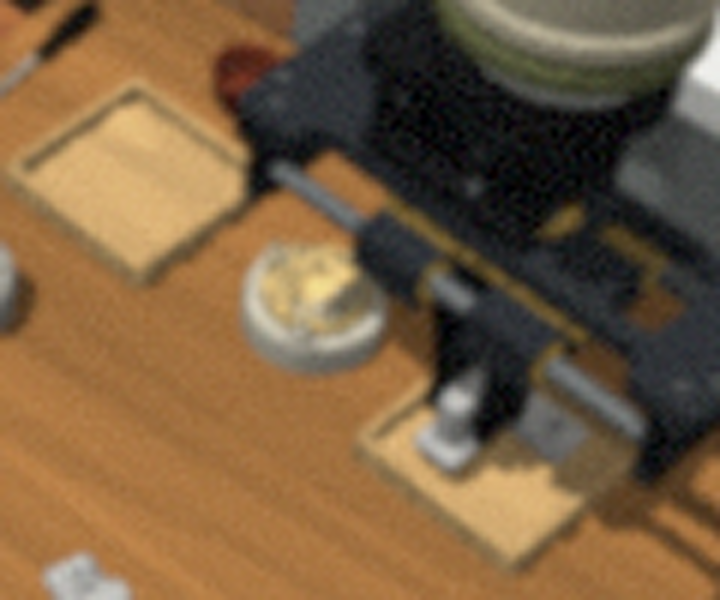

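Request:
send_rows([
  [-0.13,0,-0.2,0,0.04,0,1],
  [0,0,-0.12,0,0,0,1],
  [0,0,0,0,0,0,1],
])

```text
time: 9.95
ee_pos: [0.4722, 0.2165, 0.1132]
eef_rot: [0.038, 0.999, 0.001, -0.001]
ft_force: [-0.3, -4.4, 11.5]
width: 0.0097
```

Request:
send_rows([
  [0,0,0.03,0,0,0,0.45],
  [0,0,0,0,0,0,0.45],
  [0,0,0,0,0,0,0.45],
  [0,0,0.3,0,0,0,0.45],
  [0,0,0.7,0,0,0,0.3],
  [0,0,0.7,0,0,0,0.1],
])

```text
time: 10.45
ee_pos: [0.47, 0.2162, 0.1638]
eef_rot: [0.037, 0.999, 0.0, -0.004]
ft_force: [0.5, 0.8, 0.5]
width: 0.0302
```

Request:
send_rows([
  [0.5,-0.2,0,0,0,-0.4,-0.1],
  [0.9,-0.25,0,0,0,-0.6,-0.1],
  [0.9,-0.25,0,0,0,-0.6,-0.1],
  [0.9,-0.25,0,0,0,-0.6,-0.1],
  [0.9,-0.25,0,0,0,-0.6,-0.1],
  [0.9,-0.25,0,0,0,-0.2,-0.1],
  [0.3,-0.1,0,0,0,0,-0.1],
  [0,0,0,0,0,0,-0.1],
])

```text
time: 11.12
ee_pos: [0.6379, 0.1686, 0.1744]
eef_rot: [0.173, 0.985, 0.002, 0.002]
ft_force: [-0.4, 0.5, 0.1]
width: 0.0478
```

```bash
python3 st.py
python3 - <<'E'
from h import *
s=r.camera("side")
crop("side",s,290,200,450,320,5,"pics/s6.png")
E
```

```text
t 11.1167 p [0.6379 0.1686 0.1744] jaw 70.1 tilt z [ 0.004  0.003 -1.   ] j [ 0.33  0.62 -0.98  1.39  0.51  1.39  0.58] w 0.0478
tilt fix (units of 5deg) [-0.03  0.04  0.  ]
```

View pics/s6.png

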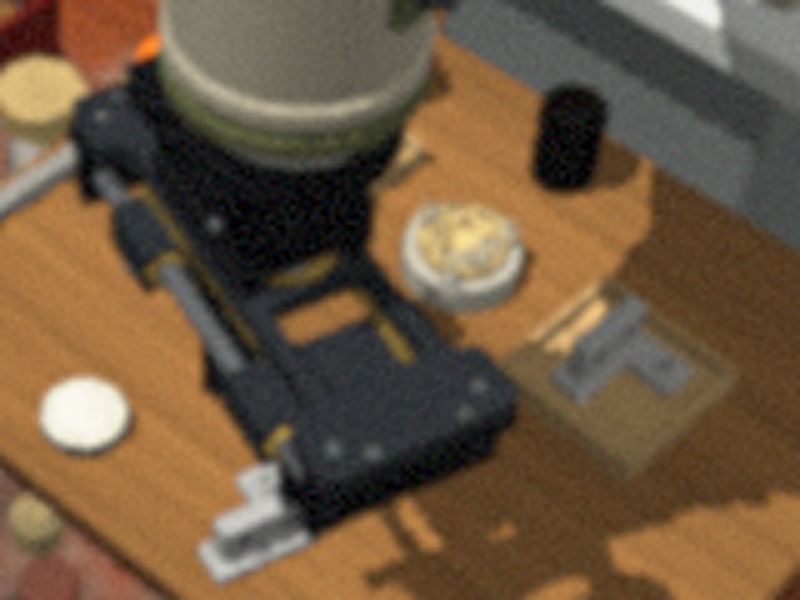

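Left bracket stands flat in its tray, holder upright at mid-gap, jar at rest. Descending on the right bracket.

Request:
send_rows([
  [0.04,-0.02,-0.4,0,0,0,-0.1],
  [0,0,-0.7,0,0,0,-0.1],
  [0,0,-0.7,0,0,0,-0.1],
  [0,0,0,0,0,0,-0.1],
])

```text
time: 11.5
ee_pos: [0.6354, 0.1707, 0.1196]
eef_rot: [0.171, 0.985, 0.003, 0.002]
ft_force: [-0.7, 0.2, -1.1]
width: 0.0477
```

Request:
send_rows([
  [0.12,-0.1,-0.25,0,0,0,-0.1],
  [0,0,-0.1,0,0,0,0.3],
  [0,0,0,0,0,0,1],
  [0,0,0,0,0,0,1],
  [0,0,0,0,0,0,1],
  [0,0,0,0,0,0,1],
  [0,0,0,0,0,0,1],
])

```text
time: 12.08
ee_pos: [0.6382, 0.1691, 0.1119]
eef_rot: [0.169, 0.986, 0.003, 0.004]
ft_force: [0.9, 0.1, 0.2]
width: 0.0158
```

```bash
python3 st.py
python3 - <<'E'
from h import *
s=r.camera("side")
crop("side",s,290,200,450,320,5,"pics/s7.png")
E
```

```text
t 12.0833 p [0.6382 0.1691 0.1119] jaw 70.5 tilt z [ 0.008  0.005 -1.   ] j [ 0.32  0.67 -0.95  1.46  0.56  1.28  0.55] w 0.0158
tilt fix (units of 5deg) [-0.06  0.09  0.  ]
```

View pics/s7.png

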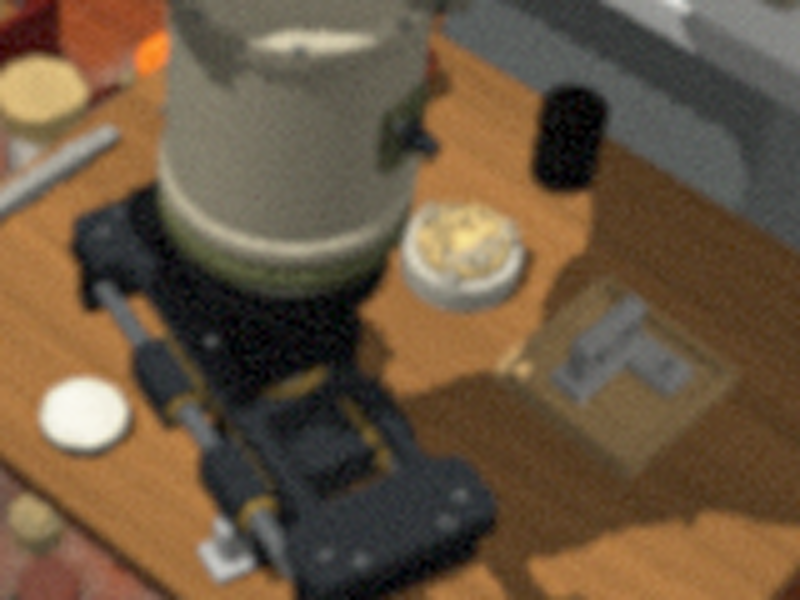

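Request:
send_rows([
  [0,0,-0.08,-0.06,0.09,0,1],
  [0,0,0,0,0,0,1],
  [0,0,0,0,0,0,1],
])

```text
time: 12.38
ee_pos: [0.6389, 0.1695, 0.113]
eef_rot: [0.169, 0.986, -0.0, 0.001]
ft_force: [0.1, -0.6, -0.8]
width: 0.0098
```

Request:
send_rows([
  [0,0,0.5,0,0,0,1],
  [-0.2,-0.1,0.8,0,0,0.3,1],
  [-0.8,-0.5,0.2,0,0,0.5,1],
  [-0.9,-0.58,0,0,0,0.5,1],
  [-0.9,-0.58,0,0,0,0.5,1],
  [-0.9,-0.58,0,0,0,0.5,1],
  [-0.9,-0.6,0,0,0,0.5,1],
  [-0.8,-0.6,0,0,0,0.2,1],
  [-0.3,-0.2,0,0,0,0,1],
  [0,0,0,0,0,0,1],
])

```text
time: 13.22
ee_pos: [0.4598, 0.0563, 0.1626]
eef_rot: [0.031, 1.0, -0.002, -0.001]
ft_force: [0.6, -0.6, -0.9]
width: 0.0095
```

```bash
python3 st.py
```

```text
t 13.2167 p [0.4598 0.0563 0.1626] jaw 86.4 tilt z [-0.001 -0.005 -1.   ] j [ 0.99  0.19 -1.29  1.9   0.2   1.2   1.14] w 0.0095
tilt fix (units of 5deg) [ 0.05 -0.02  0.  ]
```

Request:
send_rows([
  [0,-0.15,-0.5,0.05,0,-0.15,1],
  [0,0,-0.5,0,0,0,1],
  [0,0,-0.2,0,0,0,1],
  [0,0,0,0,0,0,1],
])

```text
time: 13.55
ee_pos: [0.4625, 0.0515, 0.129]
eef_rot: [0.039, 0.999, -0.002, 0.002]
ft_force: [-1.3, 0.3, -1.2]
width: 0.0098
```

```bash
python3 st.py
python3 - <<'E'
from h import *
s=r.camera("side")
crop("side",s,310,180,430,280,6,"pics/s8.png")
E
```

```text
t 13.55 p [0.4625 0.0515 0.129 ] jaw 85.5 tilt z [ 0.004 -0.005 -1.   ] j [ 0.94  0.25 -1.25  1.94  0.27  1.13  1.08] w 0.0098
tilt fix (units of 5deg) [0.05 0.05 0.  ]
```

View pics/s8.png

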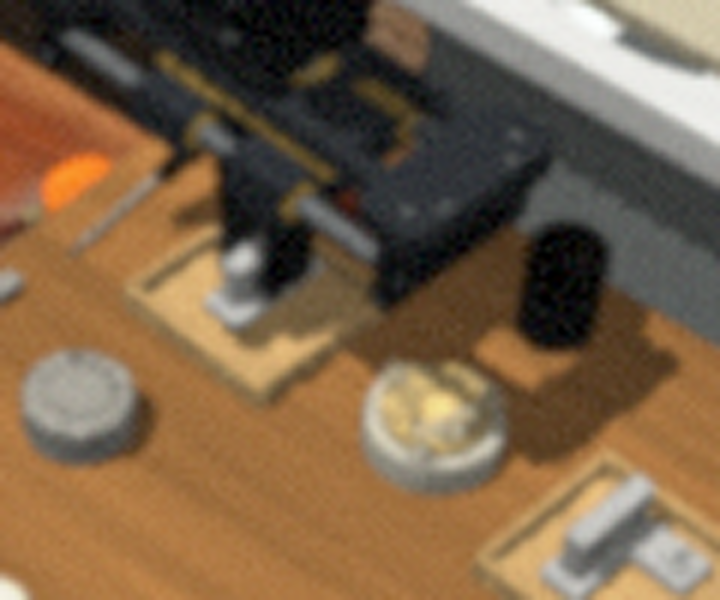

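Request:
send_rows([
  [-0.1,0,-0.25,0.05,0.05,0,1],
  [0,0,-0.15,0,0,0,1],
  [0,0,0,0,0,0,1],
])

```text
time: 13.85
ee_pos: [0.4609, 0.0538, 0.1183]
eef_rot: [0.038, 0.999, 0.001, 0.001]
ft_force: [-0.1, 0.5, -1.2]
width: 0.01
```

Request:
send_rows([
  [0,-0.04,-0.06,0,0,0,1],
  [0,0,0,0,0,0,1],
])

```text
time: 14.02
ee_pos: [0.4611, 0.053, 0.1166]
eef_rot: [0.037, 0.999, 0.001, 0.001]
ft_force: [0.4, 0.7, -0.9]
width: 0.0096
```

Request:
send_rows([
  [0,-0.03,-0.06,0,0,0,1],
  [0,0,0,0,0,0,1],
])

```text
time: 14.18
ee_pos: [0.4618, 0.0528, 0.1157]
eef_rot: [0.037, 0.999, 0.002, 0.001]
ft_force: [-0.1, -0.6, -1.3]
width: 0.0099
```

Request:
send_rows([
  [-0.03,-0.03,-0.08,0,0,0,1],
  [0,0,0,0,0,0,1],
])

```text
time: 14.35
ee_pos: [0.4626, 0.053, 0.1156]
eef_rot: [0.037, 0.999, 0.002, 0.003]
ft_force: [-0.8, -0.7, -1.0]
width: 0.01
```

Request:
send_rows([
  [-0.06,0,-0.1,0,0,0,1],
  [0,0,-0.02,0,0,0,1],
])

```text
time: 14.52
ee_pos: [0.4635, 0.0531, 0.1144]
eef_rot: [0.037, 0.999, 0.002, 0.006]
ft_force: [-0.4, -0.1, -0.0]
width: 0.0097
```

Request:
send_rows([
  [-0.06,0,-0.08,0,0.1,0,1],
  [0,0,0,0,0,0,1],
])

```text
time: 14.68
ee_pos: [0.4643, 0.053, 0.1147]
eef_rot: [0.038, 0.999, 0.001, 0.004]
ft_force: [-0.1, -0.4, -1.4]
width: 0.0099
```

```bash
python3 st.py
python3 - <<'E'
from h import *
s=r.camera("side")
crop("side",s,310,180,410,265,7,"pics/s9.png")
t=r.camera("top")
crop("top",t,140,200,340,350,4,"pics/t9.png")
E
```

```text
t 14.6833 p [0.4643 0.053  0.1147] jaw 85.7 tilt z [ 0.008  0.002 -1.   ] j [ 0.92  0.27 -1.23  1.96  0.29  1.1   1.06] w 0.0099
tilt fix (units of 5deg) [-0.02  0.09  0.  ]
```

View pics/s9.png

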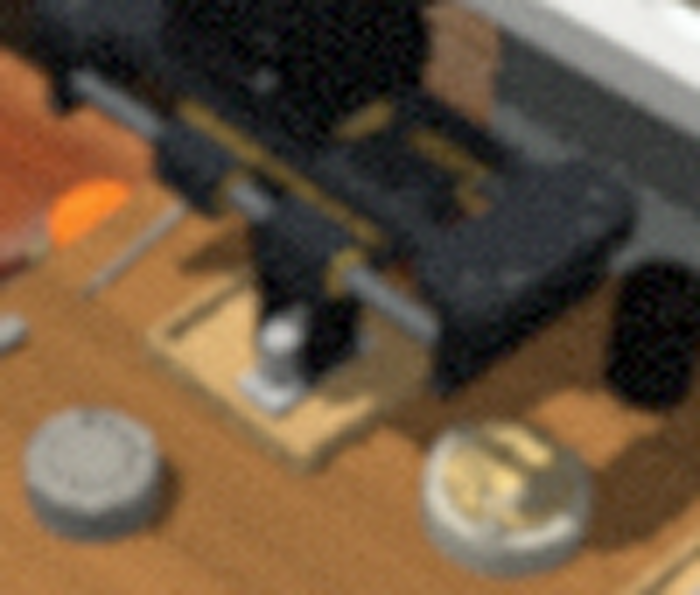

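View pics/t9.png

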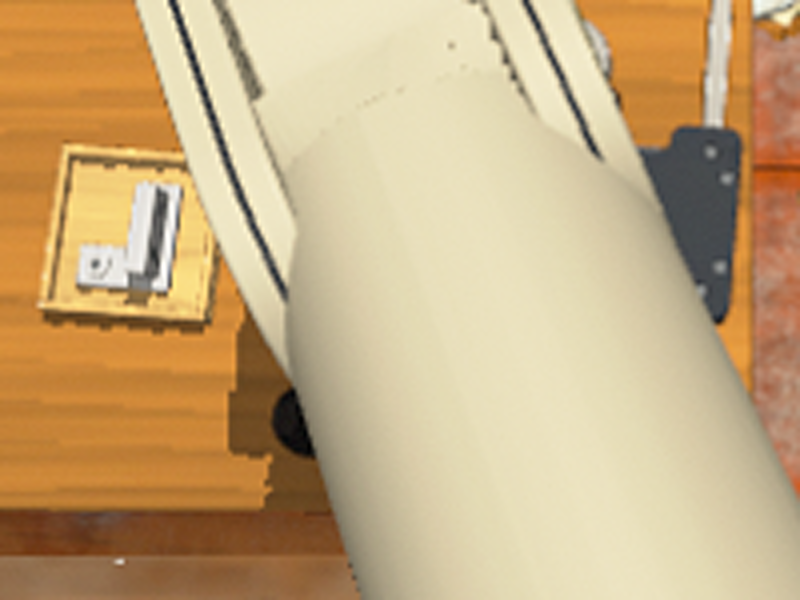

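Request:
send_rows([
  [-0.18,0,-0.15,0,0.09,0,1],
  [0,0,-0.1,0,0,0,1],
  [0,0,0,0,0,0,1],
])

```text
time: 15.03
ee_pos: [0.464, 0.053, 0.1115]
eef_rot: [0.038, 0.999, 0.0, 0.005]
ft_force: [-0.2, 0.3, -1.8]
width: 0.0097
```

Request:
send_rows([
  [-0.15,0,-0.1,0,0.13,0,1],
  [0,0,0,0,0,0,1],
])

```text
time: 15.2
ee_pos: [0.464, 0.053, 0.1112]
eef_rot: [0.039, 0.999, 0.001, 0.004]
ft_force: [-0.8, 0.1, -0.4]
width: 0.0102
```

Request:
send_rows([
  [0,0,0,0,0,0,0.45],
  [0,0,0,0,0,0,0.45],
  [0,0,0,0,0,0,0.45],
  [0,0,0.3,0,0,0,0.45],
  [0,0,0.7,0,0,0,0.3],
  [0,0,0.7,0,0,0,0.1],
])

```text
time: 15.7
ee_pos: [0.4591, 0.053, 0.1593]
eef_rot: [0.038, 0.999, 0.001, -0.001]
ft_force: [0.5, -0.7, 0.1]
width: 0.0304
```

```bash
python3 st.py
python3 - <<'E'
from h import *
s=r.camera("side")
crop("side",s,310,180,410,265,7,"pics/s10.png")
E
```

```text
t 15.7 p [0.4591 0.053  0.1593] jaw 85.7 tilt z [-0.002  0.003 -1.   ] j [ 1.01  0.19 -1.29  1.91  0.2   1.19  1.14] w 0.0304
tilt fix (units of 5deg) [-0.03 -0.03 -0.  ]
```

View pics/s10.png

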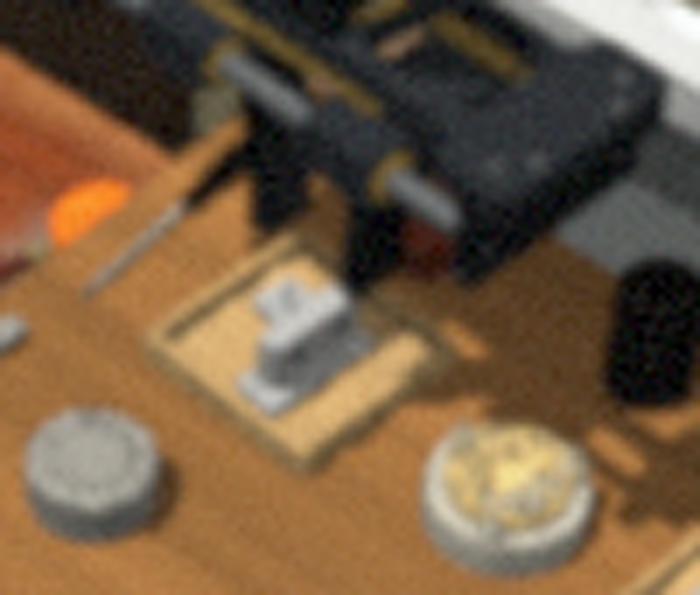

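Request:
send_rows([
  [0.6,-0.1,0.1,0,0,-0.9,-0.2],
  [0.8,-0.2,0,0,0,-1,-0.6],
  [0.8,-0.2,0,0,0,-1,-0.6],
  [0.6,-0.15,0,0,0,-1,-0.6],
  [0.1,0,0,0,0,0,-0.6],
  [0,0,0,0,0,0,-0.6],
])

```text
time: 16.25
ee_pos: [0.5509, 0.0313, 0.1688]
eef_rot: [0.215, 0.977, -0.002, 0.001]
ft_force: [-0.7, 0.9, 0.1]
width: 0.0669
```

```bash
python3 st.py
python3 - <<'E'
from h import *
s=r.camera("side")
crop("side",s,280,160,440,280,5,"pics/s11.png")
E
```

```text
t 16.25 p [0.5509 0.0313 0.1688] jaw 65.2 tilt z [ 0.002 -0.004 -1.   ] j [ 0.74  0.4  -1.08  1.69  0.37  1.28  0.72] w 0.0669
tilt fix (units of 5deg) [0.04 0.02 0.  ]
```

View pics/s11.png

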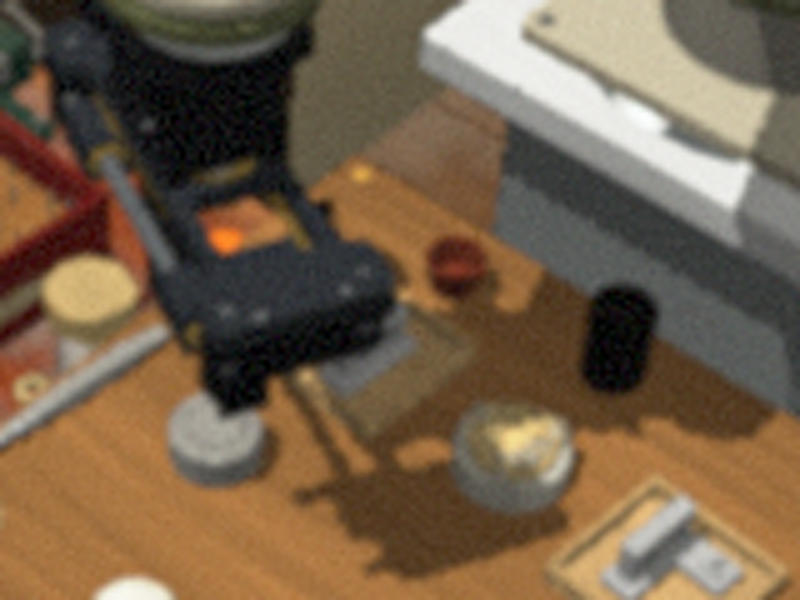

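Request:
send_rows([
  [0,0.08,-0.5,0,0,0,-0.6],
  [0,0,-0.8,0,0,0,-0.6],
  [0,0,-0.6,0,0,0,-0.6],
  [0,0,0,0,0,0,-0.6],
])

```text
time: 16.63
ee_pos: [0.5477, 0.0347, 0.112]
eef_rot: [0.21, 0.978, -0.002, 0.002]
ft_force: [-0.7, -0.1, 0.0]
width: 0.0695
```

Request:
send_rows([
  [0.03,0,-0.25,0,0,0,-0.4],
  [0,0,0,0,0,0,0],
  [0,0,0,0,0,0,1],
  [0,0,0,0,0,0,1],
  [0,0,0,0,0,0,1],
  [0,0,0,0,0,0,1],
  [0,0,0,0,0,0,1],
], grip_force=25)

```text
time: 17.22
ee_pos: [0.5483, 0.0351, 0.1084]
eef_rot: [0.209, 0.978, -0.002, 0.004]
ft_force: [0.1, 0.2, -2.6]
width: 0.0403
```

```bash
python3 st.py
python3 - <<'E'
from h import *
s=r.camera("side")
crop("side",s,280,160,440,280,5,"pics/s12.png")
E
```

```text
t 17.2167 p [0.5483 0.0351 0.1084] jaw 65.9 tilt z [ 0.006 -0.006 -1.   ] j [ 0.71  0.46 -1.05  1.76  0.44  1.17  0.68] w 0.0403
tilt fix (units of 5deg) [0.06 0.07 0.  ]
```

View pics/s12.png

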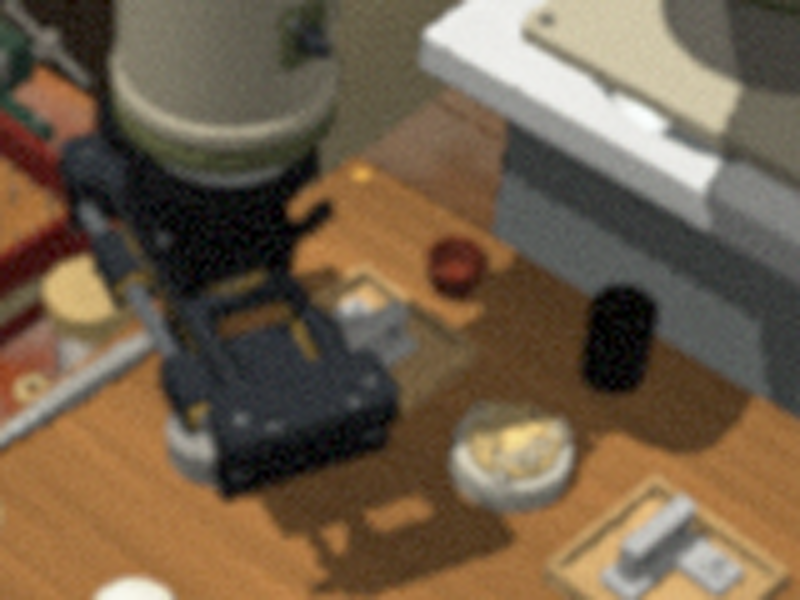

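Request:
send_rows([
  [0,0,0.4,0.06,0.07,0,1],
  [0,0.3,0.3,0,0,0,1],
  [-0.05,0.8,0,0,0,0,1],
  [-0.05,0.9,0,0,0,0,1],
  [0,0.7,0,0,0,0,1],
  [0,0.25,0,0,0,0,1],
  [0,0,0,0,0,0,1],
])

```text
time: 17.85
ee_pos: [0.5446, 0.1282, 0.1315]
eef_rot: [0.21, 0.978, 0.0, 0.0]
ft_force: [0.7, -0.3, -1.5]
width: 0.0402
```

```bash
python3 st.py
python3 - <<'E'
from h import *
s=r.camera("side")
crop("side",s,280,160,440,280,5,"pics/s13.png")
E
```

```text
t 17.85 p [0.5446 0.1282 0.1315] jaw 65.7 tilt z [ 0.001 -0.    -1.   ] j [ 0.54  0.47 -1.07  1.71  0.43  1.22  0.52] w 0.0402
tilt fix (units of 5deg) [0.   0.01 0.  ]
```

View pics/s13.png

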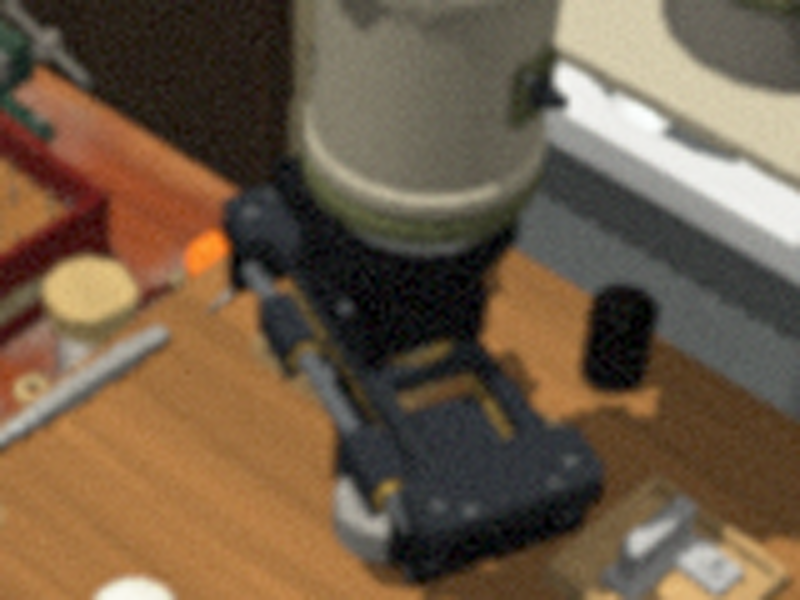

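Block held. Lower it to about TCP z = 0.108.

Request:
send_rows([
  [0,0.05,-0.3,0,0,0,1],
  [0,0,-0.4,0,0,0,1],
  [0,0,-0.05,0,0,0,1],
  [0,0,0,0,0,0,1],
])

```text
time: 18.23
ee_pos: [0.5456, 0.1265, 0.1075]
eef_rot: [0.212, 0.977, -0.0, 0.001]
ft_force: [-5.3, 3.5, 21.5]
width: 0.0401
```

Request:
send_rows([
  [0,0,0.03,0,0,0,-0.3],
  [0,0,0,0,0,0,-0.3],
  [0,0,0,0,0,0,-0.3],
  [0,0,0.3,0,0,0,-0.3],
  [0,0,0.7,0,0,0,-0.3],
  [0,0,0.5,0,0,0,-0.3],
])

```text
time: 18.73
ee_pos: [0.544, 0.1215, 0.1506]
eef_rot: [0.215, 0.977, -0.002, -0.003]
ft_force: [0.6, 0.3, -0.3]
width: 0.0561
```

Request:
send_rows([
  [0.4,-0.15,0.1,0,0,0,-0.4],
  [0.8,-0.4,0,0,0,0,-0.4],
  [0.9,-0.45,0,0,0,0,-0.4],
  [0.8,-0.4,0,0,0,0,-0.4],
  [0.3,-0.15,0,0,0,0,-0.4],
  [0,0,0,0,0,0,-0.4],
])

```text
time: 19.23
ee_pos: [0.6454, 0.0706, 0.1609]
eef_rot: [0.216, 0.976, -0.002, 0.001]
ft_force: [1.1, 0.3, 1.0]
width: 0.061
```

```bash
python3 st.py
python3 - <<'E'
from h import *
s=r.camera("side");t=r.camera("top")
crop("side",s,240,180,440,330,4,"pics/s14.png")
crop("top",t,110,145,340,335,3.4,"pics/t14.png")
E
```

```text
t 19.2333 p [0.6454 0.0706 0.1609] jaw 65.1 tilt z [ 0.001 -0.005 -1.   ] j [ 0.49  0.61 -0.98  1.43  0.52  1.37  0.63] w 0.061
tilt fix (units of 5deg) [0.05 0.01 0.  ]
```

View pics/s14.png

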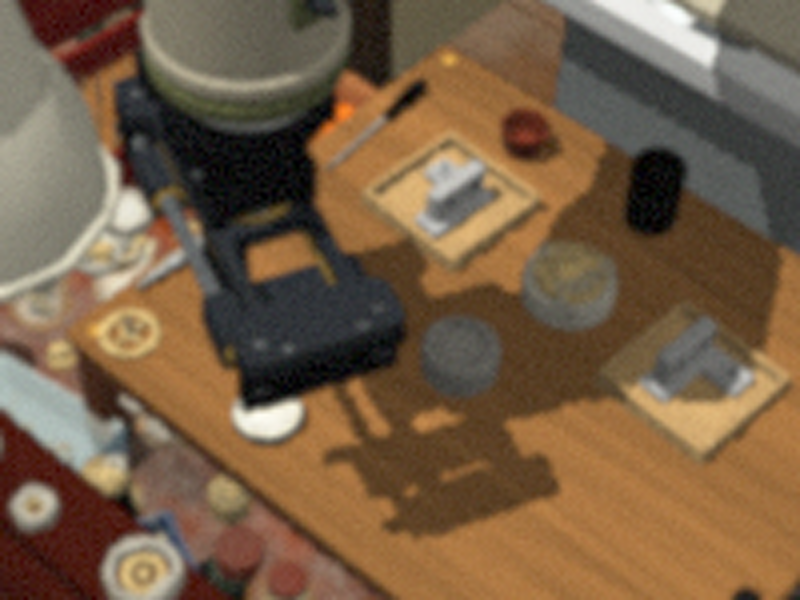

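View pics/t14.png

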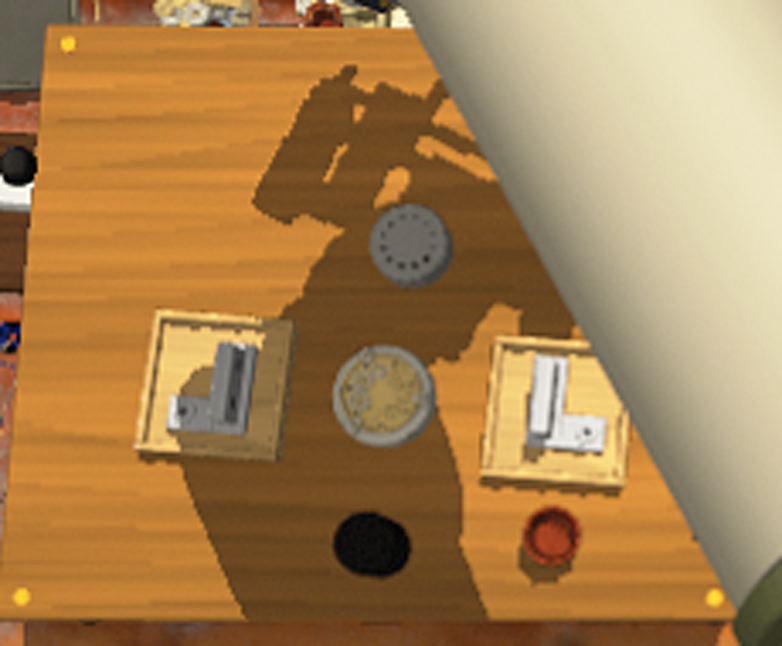

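Run:
```python
from h import *
A=lambda u,v:(110+u/3.4,145+v/3.4)
tr=np.array([.47217,.22373]);a=-.07447;R=np.array([[np.cos(a),-np.sin(a)],[np.sin(a),np.cos(a)]])
for n,u,v,z in(("block",410,243,.12),("holder",383,395,.116),("jar",372,543,.145),("cup",552,535,.12)):
    X=pix2w("top",*A(u,v),z); print(n,X.round(4),(R.T@(X[:2]-tr)).round(4))
```

```text
block [0.5464 0.1244 0.12  ] [ 0.0815 -0.0936]
holder [0.4662 0.136  0.116 ] [ 0.0006 -0.0879]
jar [0.388  0.1323 0.145 ] [-0.0772 -0.0975]
cup [0.3938 0.0464 0.12  ] [-0.0649 -0.1827]
```

Request:
send_rows([
  [-0.08,0.05,-0.4,0.05,0,0,-0.4],
  [0,0,-0.6,0,0,0,-0.4],
  [0,0,-0.5,0,0,0,-0.4],
  [0,0,0,0,0,0,-0.4],
])

```text
time: 19.67
ee_pos: [0.6373, 0.0771, 0.1143]
eef_rot: [0.213, 0.977, 0.001, 0.001]
ft_force: [-0.7, 0.4, -0.2]
width: 0.0609
```

Request:
send_rows([
  [0.15,-0.13,-0.25,0,0,0,-0.4],
  [0,0,-0.15,0,0,0,-0.3],
  [0,0,0,0,0,0,-0.1],
])

```text
time: 19.92
ee_pos: [0.6402, 0.0743, 0.1016]
eef_rot: [0.211, 0.977, 0.0, 0.0]
ft_force: [0.6, 0.2, 1.1]
width: 0.0554
```

Request:
send_rows([
  [0.04,-0.02,0.02,0,0,0,0.1],
  [0,0,0,0,0,0,1],
  [0,0,0,0,0,0,1],
  [0,0,0,0,0,0,1],
  [0,0,0,0,0,0,1],
  [0,0,0,0,0,0,1],
], grip_force=12)

```text
time: 20.42
ee_pos: [0.6424, 0.0741, 0.1044]
eef_rot: [0.212, 0.977, 0.001, 0.001]
ft_force: [-0.3, 0.3, -0.0]
width: 0.0344
```

```bash
python3 st.py
python3 - <<'E'
from h import *
s=r.camera("side")
crop("side",s,270,210,390,300,6,"pics/s15.png")
E
```

```text
t 20.4167 p [0.6424 0.0741 0.1044] jaw 65.6 tilt z [ 0.003  0.001 -1.   ] j [ 0.49  0.66 -0.96  1.5   0.55  1.27  0.61] w 0.0344
tilt fix (units of 5deg) [-0.02  0.04  0.  ]
```

View pics/s15.png

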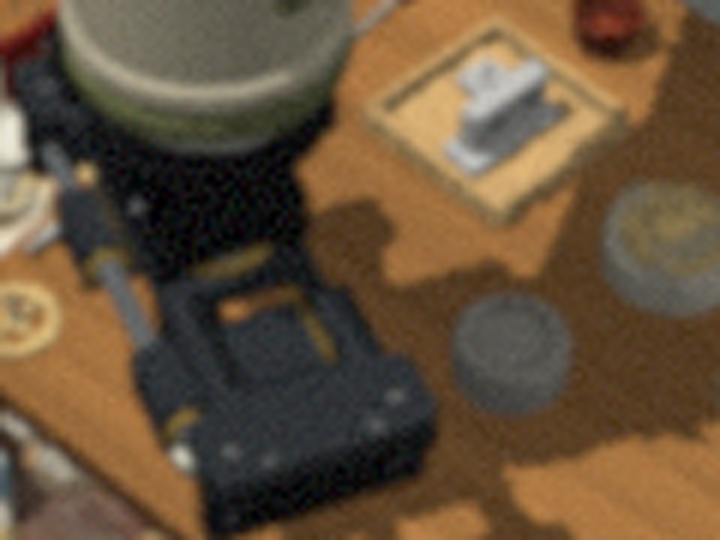

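Request:
send_rows([
  [0,0,0.5,0,0,0,1],
  [0,0,0.8,0,0,0,1],
  [-0.4,0.2,0.2,0,0,0,1],
  [-0.8,0.4,0,0,0,0,1],
  [-0.8,0.45,0,0,0,0,1],
  [-0.8,0.4,0,0,0,0,1],
  [-0.4,0.15,0,0,0,0,1],
  [0,0,0,0,0,0,1],
])

```text
time: 21.13
ee_pos: [0.5437, 0.1245, 0.1586]
eef_rot: [0.212, 0.977, 0.001, 0.003]
ft_force: [0.3, 0.0, 0.3]
width: 0.0343
```

```bash
python3 st.py
python3 - <<'E'
from h import *
s=r.camera("side")
crop("side",s,300,190,420,280,6,"pics/s16.png")
E
```

```text
t 21.1333 p [0.5437 0.1245 0.1586] jaw 65.5 tilt z [ 0.007  0.001 -1.   ] j [ 0.58  0.43 -1.09  1.69  0.4   1.26  0.54] w 0.0343
tilt fix (units of 5deg) [-0.02  0.08  0.  ]
```

View pics/s16.png

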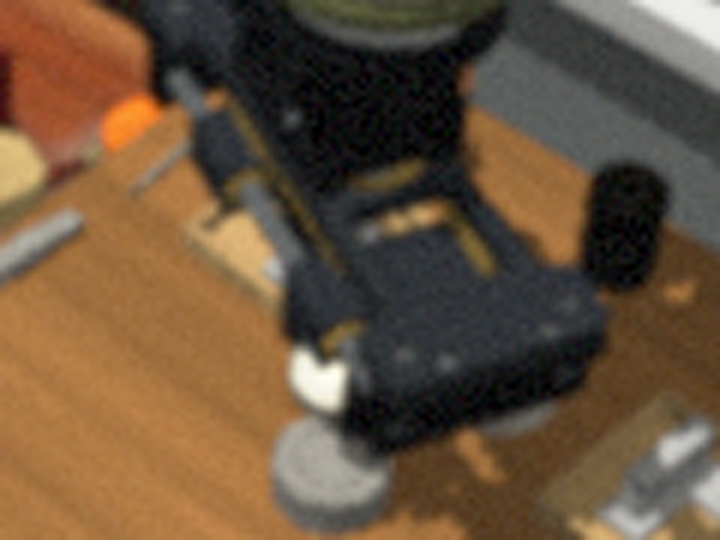

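Request:
send_rows([
  [0.1,0,-0.3,-0.02,0.08,0,1],
  [0,0,-0.5,0,0,0,1],
  [0,0,-0.1,0,0,0,1],
  [0,0,0,0,0,0,1],
])

```text
time: 21.52
ee_pos: [0.5516, 0.1218, 0.1301]
eef_rot: [0.214, 0.977, 0.0, 0.001]
ft_force: [0.4, -0.7, -0.0]
width: 0.0341
```

```bash
python3 st.py
python3 - <<'E'
from h import *
s=r.camera("side")
crop("side",s,300,190,420,280,6,"pics/s17.png")
E
```

```text
t 21.5167 p [0.5516 0.1218 0.1301] jaw 65.3 tilt z [ 0.003 -0.    -1.   ] j [ 0.55  0.48 -1.06  1.7   0.44  1.23  0.52] w 0.0341
tilt fix (units of 5deg) [0.01 0.03 0.  ]
```

View pics/s17.png

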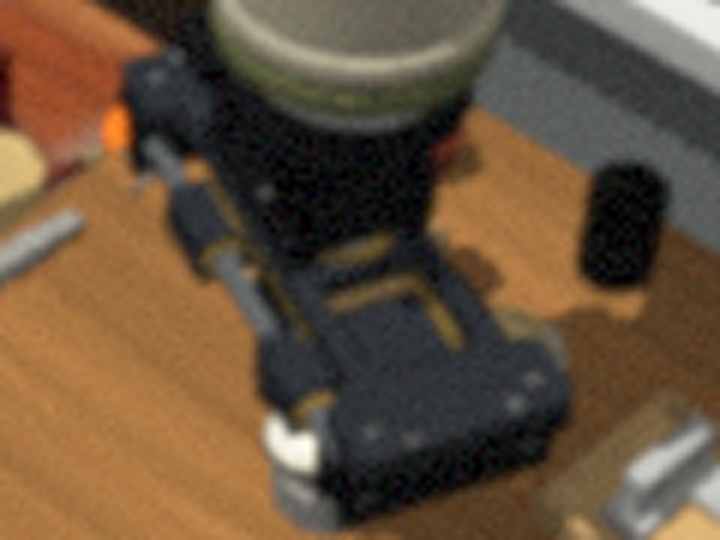

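Request:
send_rows([
  [-0.18,0.1,0,0,0.03,0,1],
  [0,0,-0.1,0,0,0,1],
  [0,0,0,0,0,0,1],
])

```text
time: 21.82
ee_pos: [0.5457, 0.1248, 0.1261]
eef_rot: [0.214, 0.977, 0.0, -0.001]
ft_force: [-0.0, -0.7, -1.0]
width: 0.0343
```

Request:
send_rows([
  [0,0,-0.08,0,0,0,1],
  [0,0,0,0,0,0,1],
])

```text
time: 21.98
ee_pos: [0.5458, 0.125, 0.1237]
eef_rot: [0.214, 0.977, 0.0, -0.001]
ft_force: [0.2, 0.3, -0.7]
width: 0.0343
```

Request:
send_rows([
  [0,0,-0.05,0,0,0,1],
  [0,0,0,0,0,0,1],
])

```text
time: 22.15
ee_pos: [0.5463, 0.1252, 0.1231]
eef_rot: [0.214, 0.977, 0.0, -0.0]
ft_force: [0.4, 0.6, -0.0]
width: 0.0344
```

Request:
send_rows([
  [0,0,-0.05,0,0,0,1],
  [0,0,0,0,0,0,1],
])

```text
time: 22.32
ee_pos: [0.5468, 0.1253, 0.1228]
eef_rot: [0.214, 0.977, 0.0, 0.0]
ft_force: [0.3, 0.4, -0.1]
width: 0.0345
```

Request:
send_rows([
  [0,0,0,0,0,0,0.1],
  [0,0,0,0,0,0,-0.15],
  [0,0,0,0,0,0,-0.2],
  [0,0,0.1,0,0,0,-0.2],
  [0,0,0.5,0,0,0,-0.2],
  [0,0,0.8,0,0,0,-0.2],
])

```text
time: 22.82
ee_pos: [0.5445, 0.1241, 0.1617]
eef_rot: [0.214, 0.977, -0.001, -0.003]
ft_force: [-0.4, -0.6, 0.0]
width: 0.0514
```

```bash
python3 st.py
python3 - <<'E'
from h import *
s=r.camera("side")
crop("side",s,300,190,420,280,6,"pics/s18.png")
E
```

```text
t 22.8167 p [0.5445 0.1241 0.1617] jaw 65.2 tilt z [-0.006 -0.001 -1.   ] j [ 0.57  0.44 -1.09  1.67  0.4   1.28  0.54] w 0.0514
tilt fix (units of 5deg) [ 0.01 -0.07  0.  ]
```

View pics/s18.png

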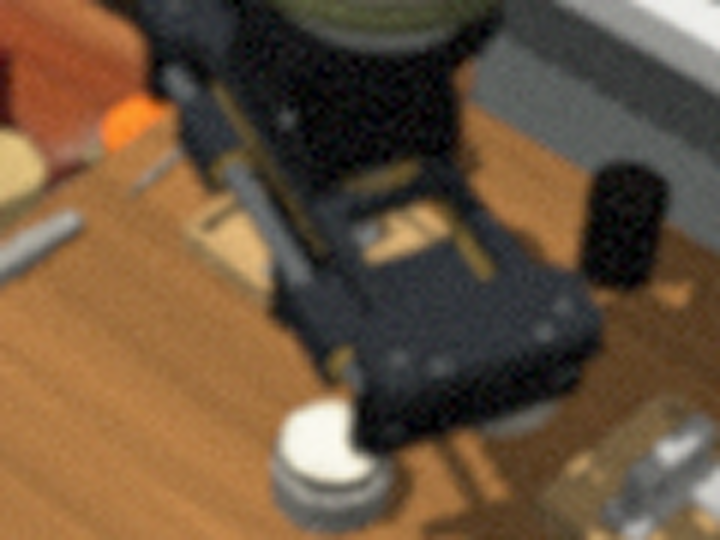

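Request:
send_rows([
  [0,0,0.5,0,0,0,-0.2],
  [0.4,-0.2,0.2,0,0,0,-0.2],
  [0.8,-0.4,0,0,0,0,-0.2],
  [0.8,-0.4,0,0,0,0,-0.2],
  [0.8,-0.4,0,0,0,0,-0.2],
  [0.2,-0.1,0,0,0,0,-0.2],
  [0,0,0,0,0,0,-0.2],
])

```text
time: 23.45
ee_pos: [0.6409, 0.0792, 0.1932]
eef_rot: [0.214, 0.977, 0.0, 0.003]
ft_force: [-0.1, 1.4, 0.4]
width: 0.0525
```

```bash
python3 st.py
python3 - <<'E'
from h import *
s=r.camera("side");t=r.camera("top")
crop("side",s,290,180,450,300,5,"pics/s19.png")
crop("top",t,130,190,330,330,4,"pics/t19.png")
E
```

```text
t 23.45 p [0.6409 0.0792 0.1932] jaw 65.3 tilt z [ 0.006 -0.001 -1.   ] j [ 0.5   0.58 -1.01  1.41  0.49  1.41  0.63] w 0.0525
tilt fix (units of 5deg) [0.01 0.07 0.  ]
```

View pics/s19.png

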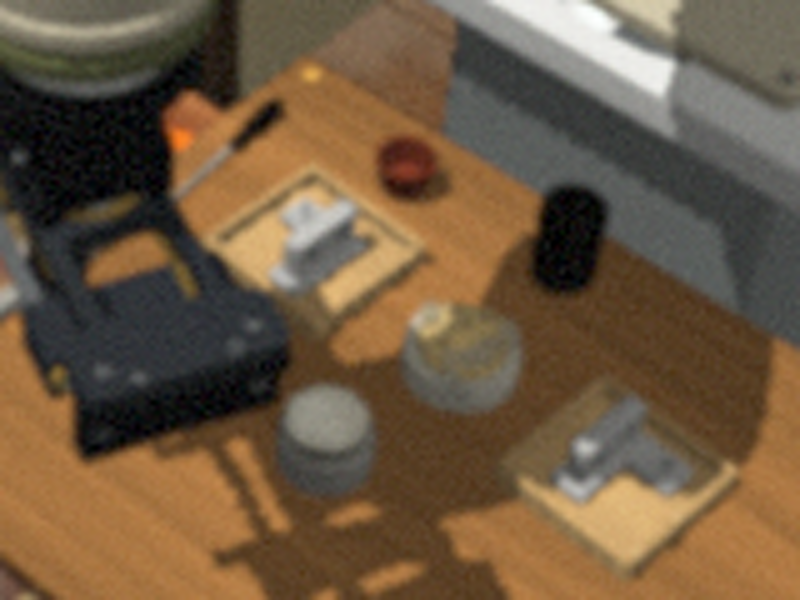

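View pics/t19.png

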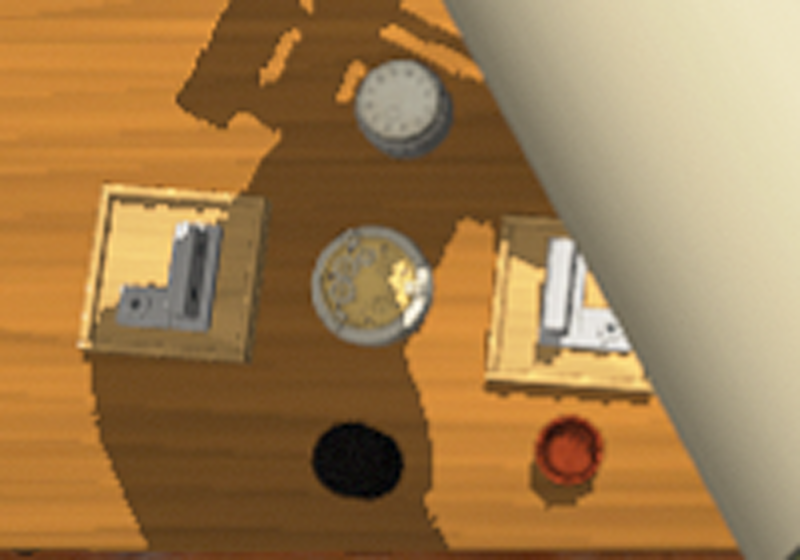

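Run:
```python
from fit import *
A=lambda u,v:(130+u/4,190+v/4)
tr=np.array([.47217,.22373]);a=-.07447;R=np.array([[np.cos(a),-np.sin(a)],[np.sin(a),np.cos(a)]])
for n,u,v,z in(("dial",397,100,.128),("holder",372,286,.116)):
    X=pix2w("top",*A(u,v),z); print(n,X.round(4),(R.T@(X[:2]-tr)).round(4))
t=cv2.imread("pics/t14.png");s=cv2.imread("pics/s19.png");t2=cv2.imread("pics/t19.png")
th=np.linspace(0,2*np.pi,40)
cir=lambda x,y,rr,z:np.c_[x+rr*np.cos(th),y+rr*np.sin(th),0*th+z]
def bracket(x,y,sg,z0=.104):
    return [T(x,y,a,[(.02,.005,z0+.028),(.02,-.005,z0+.028),(-.02,-.005,z0+.028),(-.02,.005,z0+.028)]),
     T(x,y,a,[(.024,-sg*.009,z0+.006),(-.024,-sg*.009,z0+.006),(-.024,sg*.032,z0+.006),(-.006,sg*.032,z0+.006),(-.006,sg*.009,z0+.006),(.024,sg*.009,z0+.006)])]
sh=[cir(.5464,.1244,.021,.12),cir(.5464,.1244,.018,.128),cir(.4662,.136,.026,.116)]+bracket(.4715,.2155,1)+bracket(.464,.0525,-1)
for im,n,o,k,f in((t2,"top",(130,190),4,"ov19t"),(s,"side",(290,180),5,"ov19s"),(t,"top",(110,145),3.4,"ov14t")):
    for P in sh: cv2.polylines(im,[((proj(n,P)+.5-o)*k).astype(np.int32)],True,(255,0,0),1)
    cv2.imwrite(f"pics/{f}.png",im)
```

```text
dial [0.5471 0.1253 0.128 ] [ 0.082  -0.0926]
holder [0.4656 0.1354 0.116 ] [ 0.     -0.0886]
```

View pics/ov19t.png

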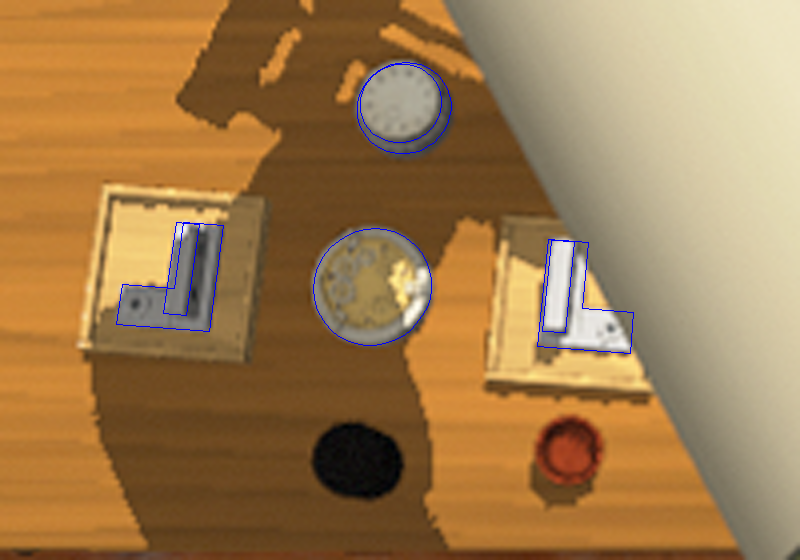

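View pics/ov19s.png

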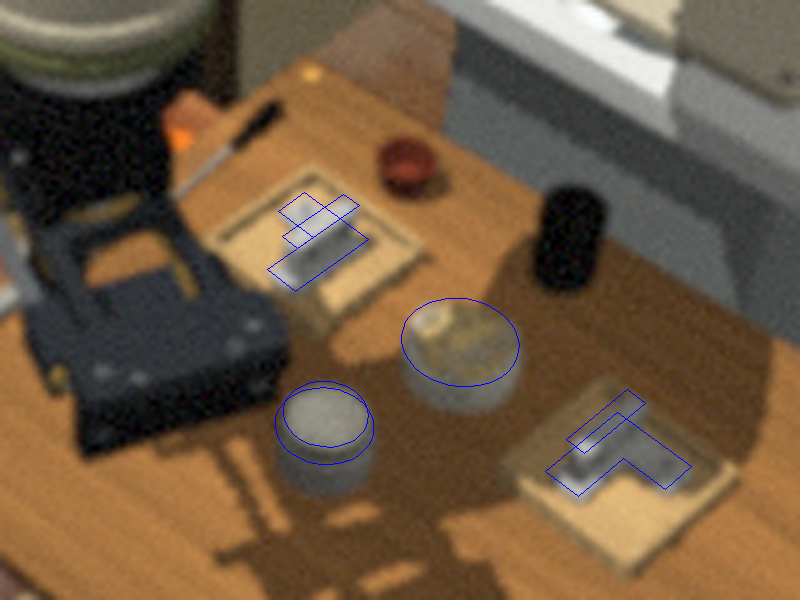

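View pics/ov14t.png

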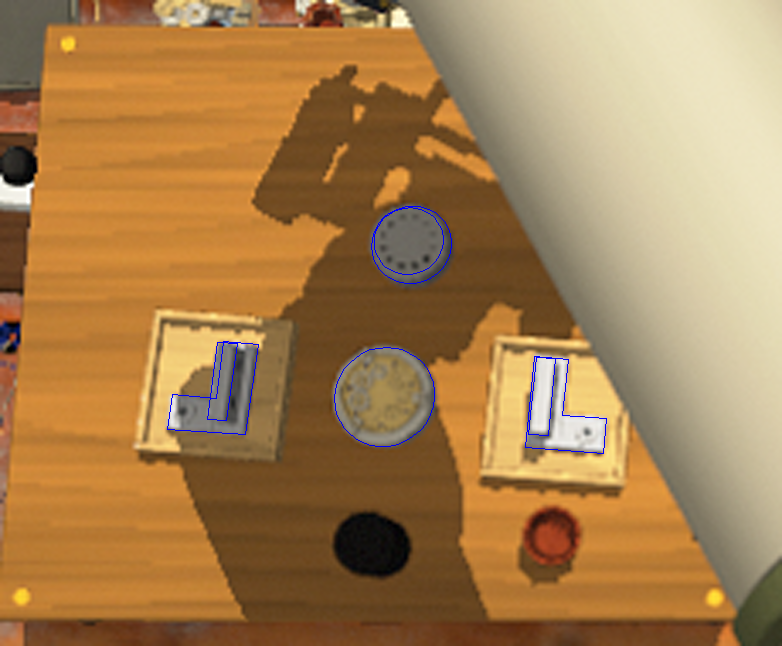

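```bash
python3 -c "
from bench import r
print(r.close_job())"
```

```text
the job is handed in; nothing more can be done
None
```

I laid out all five parts on the board and handed the job in at about 23.6 s. I got no verdict back. My last camera checks, taken just before, showed every part inside its limits:

| Part | Last check (lengths relative to the left tray where stated) |
|---|---|
| Movement holder | at about (0, −89 mm); mid-gap is (0, −90 mm) |
| Brackets | each upright in its own tray; model outlines at tray-floor height match both views to about 1–2 mm |
| Bench block | at about (81, −94 mm), about 4 mm off the trays' middle line; gap to the holder about 34 mm |
| Dial | face up on the block, about 1 mm off its centre |
| Jar and cup | measured 1–3 mm from where they started, about the measuring error (last measured before the dial was moved); still in place in the final pictures |

The arm was clear of everything at the end, with the tool about 190 mm above the desk.

- **No contact force seen:** I felt no clear contact force when setting down the right bracket and the dial. The pictures are the only evidence that they are seated flat. The other three parts showed contact.
- **Narrow width readings:** The gripper read 40.3 mm on the 42 mm block and 34.4 mm on the 36 mm dial. I took this as a sensor offset, since both held and moved normally.

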